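# Load the end-over-end rotator and park it on its control channel

## Robot

A 7-joint arm with a two-finger parallel gripper is mounted at the origin on the work surface. World frame = base frame: x ahead of the robot, y to its left, z up, the work surface at z = 0. Lengths are in mm, angles in rad, forces in N, time in s.
With the tool pointing down it reaches from about 425 to 825 mm from the base axis. Payload 3.6 kg.
Tool frame: the origin (TCP) lies at the very end of the fingers, on their centre line; the grasp point (between the pads) lies manip.grasp_offset behind it (manip.grasp_offset is the distance from the TCP to the grasp point, in mm); z points along the fingers, x is the direction in which the jaws open and shut, and the axes are right-handed (so a half turn about z gives the same grasp; the last joint's range is limited). The gripper opens to 93 mm and grips with 3 to 60 N. Pads are 15 mm wide; open, the fingers measure 128 mm over their backs; the gripper's body (75 mm by 188 mm) begins 65 mm behind the grasp point.
Start: joints at [1.323, 0.615, -0.013, 1.423, 0.008, 1.103, -0.04], TCP at [143.005, -634.044, 218.64] pointing down, gripper open.
Joint ranges: [-3.12, 3.12], [-0.3, 2.06], [-1.34, 1.32], [0.26, 2.42], [-1.36, 4.5], [0.01, 1.98], [-2.84, 2.84]. Speed limits (rad/s): [2.79, 2.79, 3.14, 3.14, 3.14, 3.14, 3.14].

## Interface

Orientations are given as a unit quaternion [w, x, y, z].
In Python, from rig import manip gives the robot as it stands. The module is installed in compiled form; this text tells all that it offers.
- The arm moves only by the tool servo_tool, never from a script. Its argument "deltas" is one flat list of numbers, 5 for each row, row after row: the opening, from -1 (shut) to 1 (fully open), then the shift along the tool's x, y, z as a fraction of full scale, then the turn about the tool's z as a fraction of full scale. A call has 1 to 8 rows; each row shifts and turns the commanded pose from where the row before left it, along the tool's axes as they then stand; what a row does not reach is not made up. Full scale, the value 1, is 30 mm for a shift and 0.08 rad for a turn. A row lasts 1/8 s, in which the tool goes at most 62.5 mm and 10.7 degrees, less where a joint would pass 70% of its speed; a pose out of reach is approached as far as the arm can. A call with a number of a shift or a turn outside -1 to 1 is refused whole. A call with a gripper value outside its range is refused whole. The fingers move at their own pace and stop on an object; "squeeze" is the grip in N (left out, the last holds). Time passes only in rows, so rows that do not move let the fingers close. It gives the time, the measured TCP pose, the force and the opening at its end, in the units of the state.
- manip.sense(): the state, without advancing time (a new reading comes with each control period).
- manip.capture(name): name is "side" or "top"; returns the picture (400x640x3 uint8, red, green, blue); there is no depth.
- manip.calibration(name): a dict with "K" (3x3 intrinsics, pixels), "dist" ([k1, k2, p1, p2, k3] as OpenCV has them; the pictures are not rectified), "origin" and "orientation" of the camera in the world. Camera axes: x right, y down, z forward; pixel columns grow to the right and rows downward; lengths in mm; the calibration is good to about 2 mm. A picture is of the moment at which its call begins. calibration takes no time and is no camera call.
- manip.sign_off(): hands the job in, once; it reports no verdict.
Trained networks look in the newest picture that a camera, given by its name, has taken for a name from the list of things; names that differ only in an ending like _2 or _b are one class to them, and where a whole thing is asked for, a point or a joint stands for the part that bears it (a point fixed in the world has none). Each returns a list of dicts, best first, with "conf" (0 to 1); they miss things now and then, are a little off and sometimes report something else, mostly with a low value. They report only what shows in the picture. A call takes as long as a camera call. They do not tell look-alikes from the thing itself.
- manip.trace(target, camera): "mask" (400x640 bool, what is visible of it).
- manip.pinpoint(target, camera): "at" ([x, y, z] in mm, in world coordinates, good to about 4 mm: a listed point, or the origin of a listed thing).
The state is a dict: "t": time; "joint_pos": joint angles; "joint_velocities": joint speeds; "joint_efforts": joint torques, N m; "eef_pos": TCP position; "eef_rot": TCP orientation; "wrist_force": force on the tool from outside, world axes, zero at the start; "torque": the same for the moment, N m; "finger_gap": opening from 0.0 (shut) to 1.0 (fully open).
Only numpy, scipy, OpenCV 4.12 (cv2) and the standard library are available. Lean on these libraries where they do the work, as an engineer would, in place of code of your own. Each camera call takes 0.05 s, during which the arm holds its last target. There are 200 camera calls.

## Task

Set up the tube rotator for a mixing run: slide every yellow sample cassette lying on the bench into a dark grey channel of the drum, one to a channel and fully home against the blue disc, turning the drum by hand to bring a free channel to the top each time. The red control cassette goes, fully home, into the white channel, the one in line with the white stripe on the disc. Finish with the white stripe at the very top and the drum at rest, and knock nothing else about on the bench.

Things in the scene. Friction and masses are not known exactly. Their poses are not given: they have to be found in the camera images.
- rotator: Rotator's stand, on the robot's right: grey base plate, white motor box, bearing. Origin on the bench under the axle point, same axes. Its place and yaw vary. The motor box lies beyond the disc (own y -95 to -230 mm), its top 29 mm above the axle; between it and the disc is only a bearing 68 mm in diameter, level with the axle.
- axle (a point): Centre of the blue disc's inner face, on the drum's axle, 140 mm above the bench; fixed in the stand. Own y = along the level axle from the disc to the drum's open end (to the robot's left); z = up. Disc 240 mm in diameter, 14 mm thick (own y -14 to 0); channels and cassettes stay within 102 mm of the axle, so the rim can be pinched across its thickness from above and dragged round.
- drum (a joint): Angle of drum and disc, which turn as one, rad: 0 (or any whole turn) = white stripe at the very top; positive turns the top towards the axle point's +x (away from the robot). Turns several times round either way; friction of about 0.35 N m holds it wherever it is left, also unevenly loaded. Starts with the stripe in the lower half.
- mark (a point): White stripe, 26 mm wide, over the edge of the blue disc and 32 mm down both its faces, in line with the white channel ch0. This point: on the disc's edge at mid-thickness, 120 mm from the axle. Own z = radially outward.
- ch0 (a point): The control channel, white floor. Point: where a slab's centre lies when fully home, 68 mm from the axle, 45 mm from the disc. Turns with the drum; own z = radially outward, y = out of the open end. All channels: floor 60 mm from the axle, 53.5 mm wide inside, lips 19 mm above the floor; floor ends 90 mm from the disc (the end stop), lips and straight guides at 72 mm, flared guides from there.
- ch1 (a point): Dark grey channel 1: point where a slab's centre lies when fully home there; turns with the drum, 60 degrees x 1 round from the white stripe. Own axes as for ch0. Six channels, 60 degrees apart; channel k is at the top at drum angle -k x 60 degrees. Lips hold a cassette in whichever way up, friction lengthwise.
- ch2 (a point): Dark grey channel 2: point where a slab's centre lies when fully home there; turns with the drum, 60 degrees x 2 round from the white stripe. Own axes as for ch0.
- ch3 (a point): Dark grey channel 3: point where a slab's centre lies when fully home there; turns with the drum, 60 degrees x 3 round from the white stripe. Own axes as for ch0.
- ch4 (a point): Dark grey channel 4: point where a slab's centre lies when fully home there; turns with the drum, 60 degrees x 4 round from the white stripe. Own axes as for ch0.
- ch5 (a point): Dark grey channel 5: point where a slab's centre lies when fully home there; turns with the drum, 60 degrees x 5 round from the white stripe. Own axes as for ch0.
- control_c (a point): Red tube cassette with red-capped tubes, about 0.1 kg, flat on the bench: slab 90 x 50 x 16 mm with tapered nose; behind it a finger grip 28 mm long, 20 mm wide, 38 mm high from the underside. Point: slab's centre, 8 mm above its underside; own x = towards the nose, which enters the channel first; z = up, radially outward once loaded. Middle of the grip: 59 mm behind (own x -59 mm).
- sample1_c (a point): Yellow tube cassette with blue-capped tubes, same shape and size as the red one. Point: slab's centre, 8 mm above its underside; own x = towards the nose, z = up. Three or four of the four yellow ones are present; an absent one reads None from the start. Fully home, its grip stays outside the channel, 90 to 118 mm from the disc.
- sample2_c (a point): Yellow tube cassette with blue-capped tubes, same shape and size as the red one. Point: slab's centre, 8 mm above its underside; own x = towards the nose, z = up. Three or four of the four yellow ones are present; an absent one reads None from the start.
- sample3_c (a point): Yellow tube cassette with blue-capped tubes, same shape and size as the red one. Point: slab's centre, 8 mm above its underside; own x = towards the nose, z = up. Three or four of the four yellow ones are present; an absent one reads None from the start.
- sample4_c (a point): Yellow tube cassette with blue-capped tubes, same shape and size as the red one. Point: slab's centre, 8 mm above its underside; own x = towards the nose, z = up. Three or four of the four yellow ones are present; an absent one reads None from the start.
- washbottle: Bystander: white wash bottle with a spout, 145 mm high.
- reagent: Bystander: brown glass bottle, 140 mm high.
- beaker: Bystander: glass beaker, 68 mm across, 80 mm high.
- tipbox: Bystander: blue pipette-tip box with clear lid, 120 x 85 x 62 mm.
- timer: Bystander: white timer, 65 x 65 x 22 mm.
- tape: Bystander: roll of green tape lying flat, 90 mm across, 19 mm high.
There are look-alikes about, which are no part of the job. Of the things shaped like the part that bears control_c, the red one is meant.

How it is judged:
By the outcome, as a careful person would: the job done as asked, in the order asked, and still so for the second after the job is handed in, with the robot touching nothing.
Of sample1, sample2, sample3, sample4 only 3 to 4 are there at a start; the rules pass over those that are not, and their reading is None.
At some moment in a run one of control, sample1, sample2, sample3, sample4 may be knocked a few centimetres aside while the robot is not near it.
It also fails if it takes over 210 s, if anything falls off the work surface, if the arm or the gripper's body presses on something with over 40 N, if the wrist force passes 120 N, or if a joint passes its speed limit or range.

## Working session

There is one attempt and no reset: what is moved stays moved. The work goes in short steps, Python scripts to look and compute and a tool call to move; the robot and the scene stay as the last step left them, time stands still between calls to the robot, and variables do not carry over. Pictures are saved under pics/ and viewed, about 12 in all and at most 16, crops included, and the job is handed in when it is done.

Besides the shell and the picture viewer there is one more tool, called after "Request:" as name(argument=value, ...) on one line, values as JSON. servo_tool: Moves the arm, as the interface text tells. Its arguments: {"type":"object","properties":{"deltas":{"type":"array"},"squeeze":{"type":"number"}},"required":["deltas"]}

```bash
mkdir -p pics; cat > h.py <<'E'
import numpy as np,cv2
from rig import manip
from scipy.spatial.transform import Rotation as R
def snap(n,f):
    im=manip.capture(n); cv2.imwrite(f'pics/{f}.png',im[:,:,::-1]); return im
def pp(t,c,k=3):
    return [(np.round(d['at'],0).tolist(),round(d['conf'],2)) for d in manip.pinpoint(t,c)[:k]]
def cam(n):
    c=manip.calibration(n); q=np.array(c['orientation']); 
    return np.array(c['K']),np.array(c['dist']),np.array(c['origin']),R.from_quat(q[[1,2,3,0]]).as_matrix()
def pix(P,n):
    K,d,o,M=cam(n); P=np.atleast_2d(P).astype(float)
    return cv2.projectPoints(((P-o)@M).reshape(-1,1,3),np.zeros(3),np.zeros(3),K,d)[0].reshape(-1,2)
def world(uv,n,z):
    K,d,o,M=cam(n); p=cv2.undistortPoints(np.array(uv,float).reshape(-1,1,2),K,d).reshape(-1,2)
    r=np.c_[p,np.ones(len(p))]@M.T
    return o+r*((z-o[2])/r[:,2])[:,None]
E
python3 - <<'E'
from h import *
print(manip.sense(),manip.grasp_offset)
for c in('top','side'):
    im=snap(c,c+'0'); print(c,cam(c)[2])
    for t in ['rotator','axle','mark','ch0','control_c','sample1_c','sample2_c','sample3_c','sample4_c']:
        print(t,pp(t,c,5))
E
```

```text
{'t': 0.0, 'joint_pos': array([ 1.32252085,  0.61589914, -0.01259292,  1.42489368,  0.00812215,
        1.10337552, -0.04038766]), 'joint_velocities': array([-0.00099474,  0.00088704, -0.00172194,  0.00121814, -0.0022624 ,
        0.00227393,  0.00224609]), 'joint_efforts': array([ 5.52463789e-04, -4.58941841e+01,  2.09010774e-01, -1.65744764e+01,
       -6.11193571e-02,  2.05878227e-02,  2.30155983e-04]), 'eef_pos': array([ 142.79268222, -633.31657661,  217.49599861]), 'eef_rot': array([-7.61237773e-04,  7.81033923e-01, -6.24487324e-01, -1.00723041e-03]), 'wrist_force': array([0.04543179, 0.45560977, 0.12822405]), 'torque': array([ 0.02906114, -0.00276608,  0.07215328]), 'finger_gap': 1.0013479116265418} 18.8
top [ 277.32529793  121.73665011 1406.65730543]
rotator [([546.0, -234.0, -0.0], 0.63), ([495.0, -194.0, 92.0], 0.37), ([399.0, 7.0, 2.0], 0.29)]
axle [([411.0, 385.0, 1.0], 0.47)]
mark [([659.0, -249.0, 109.0], 0.96)]
ch0 [([494.0, -190.0, 93.0], 0.9), ([482.0, -185.0, 160.0], 0.87), ([562.0, -194.0, 75.0], 0.8), ([531.0, -195.0, 209.0], 0.74), ([610.0, -197.0, 119.0], 0.65)]

[... 445 characters left out ...]
6.0, -2.0], 0.68)]
axle [([546.0, -237.0, 142.0], 0.76)]
mark [([533.0, -192.0, 210.0], 0.68), ([659.0, -250.0, 106.0], 0.56), ([403.0, 6.0, 1.0], 0.32)]
ch0 [([495.0, -191.0, 95.0], 0.97), ([534.0, -191.0, 207.0], 0.97), ([563.0, -192.0, 80.0], 0.83), ([595.0, -196.0, 186.0], 0.79), ([486.0, -192.0, 161.0], 0.78)]
control_c [([300.0, 164.0, 7.0], 0.91), ([472.0, 68.0, 9.0], 0.75), ([282.0, 477.0, 11.0], 0.61), ([188.0, 300.0, 8.0], 0.59), ([438.0, 260.0, 10.0], 0.38)]
sample1_c []
sample2_c [([626.0, 53.0, 7.0], 0.86), ([654.0, -252.0, 106.0], 0.69), ([484.0, -190.0, 159.0], 0.66)]
sample3_c [([436.0, 257.0, 6.0], 0.77), ([532.0, -193.0, 209.0], 0.69)]
sample4_c [([621.0, 247.0, 7.0], 0.6)]
```

View pics/top0.png

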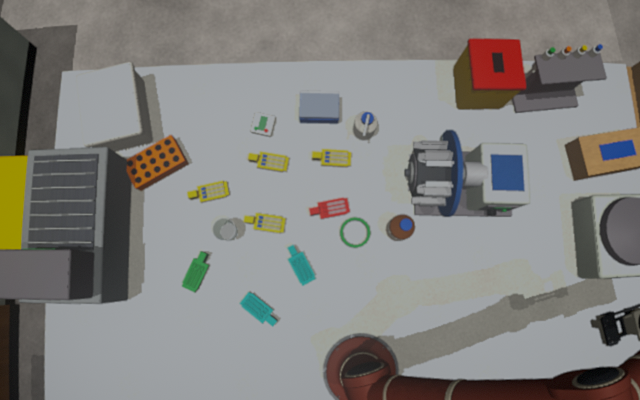

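View pics/side0.png

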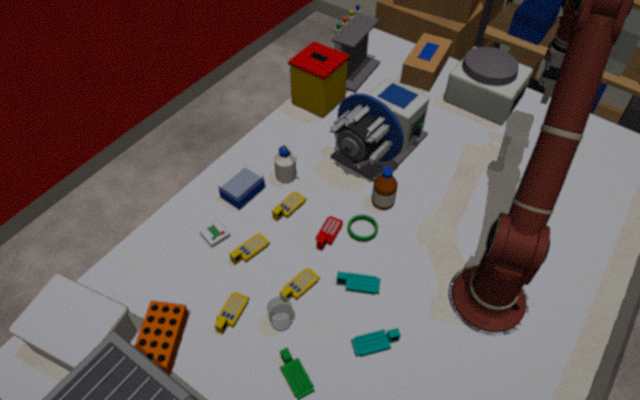

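The four yellow cassettes are at top-view pixels (270,162), (333,158), (210,192) and (267,222), and the red one is at (330,208). The look-alikes are two teal ones at (301,265) and (258,308), and a green one at (196,272). There's also a red-lidded box at (495,65). The drum is at (440,172). Next I'll fit poses to the colour masks.

```bash
cat > fit.py <<'E'
from h import *
from scipy.optimize import minimize
def box(x0,x1,y0,y1,z0,z1): return np.array([[x,y,z] for x in(x0,x1) for y in(y0,y1) for z in(z0,z1)],float)
SL=np.r_[box(-45,35,-25,25,0,16),box(35,45,-20,20,2,14)]; GR=box(-73,-45,-10,10,0,38)
def sil(parts,c,S=4):
    m=np.zeros((400*S,640*S),np.uint8)
    for P in parts:
        cv2.fillConvexPoly(m,cv2.convexHull(np.round(pix(P,c)*S).astype(np.int32)),1)
    return cv2.resize(m,(640,400),interpolation=cv2.INTER_AREA) if S==1 else cv2.resize(m.astype(np.float32),(640,400),interpolation=cv2.INTER_AREA)
def place(P,x,y,a,z=0):
    c,s=np.cos(a),np.sin(a); return P@np.array([[c,s,0],[-s,c,0],[0,0,1]])+[x,y,z]
def cmask(im,col):
    h=cv2.cvtColor(im,cv2.COLOR_RGB2HSV).astype(int); H,S,V=h[...,0],h[...,1],h[...,2]
    if col=='y': m=(H>17)&(H<35)&(S>100)&(V>70)
    if col=='r': m=((H<7)|(H>172))&(S>120)&(V>70)
    if col=='b': m=(H>98)&(H<125)&(S>110)&(V>30)
    return m.astype(np.uint8)
def fitc(ims,col,x,y,a):
    ms={}
    for c,im in ims.items():
        roi=sil([place(np.r_[SL,GR]*[1.6,1.9,1],x,y,a)],c)>.0
        m=cmask(im,col)*roi.astype(np.uint8)
        ms[c]=cv2.morphologyEx(m,cv2.MORPH_CLOSE,np.ones((5,5))).astype(float)
    f=lambda p:sum(np.abs(sil([place(SL,p[0],p[1],p[2]/50),place(GR,p[0],p[1],p[2]/50)],c)-m).sum()/max(m.sum(),1) for c,m in ms.items())
    best=min((minimize(f,[x+dx,y,a*50],method='Nelder-Mead',options=dict(initial_simplex=np.array([x+dx,y,a*50])+np.array([[0,0,0],[8,0,0],[0,8,0],[0,0,8]]),xatol=.1,fatol=1e-3)) for dx in(-3,3)),key=lambda r:r.fun)
    p=best.x; return p[0],p[1],p[2]/50,best.fun,{c:f2.sum() for c,f2 in ms.items()}
def fitcs(ims,L): 
    for n,col,x,y,a in L:
        x,y,a,e,s=fitc(ims,col,x,y,a); g=np.array([x,y])-59*np.array([np.cos(a),np.sin(a)])
        print(n,'c',round(x,1),round(y,1),'yaw',round(np.degrees(a),1),'err',round(e,2),s,'grip',g.round(1))
E
cat > a.py <<'E'
from fit import *
ims={c:cv2.imread(f'pics/{c}0.png')[:,:,::-1].copy() for c in('top','side')}
fitcs(ims,[('A','y',628,53,-1.5),('B','y',436,257,-1.5),('C','y',620,249,-1.5),('D','y',530,426,-1.4),('red','r',473,70,-1.4)])
# disc
t=np.linspace(0,2*np.pi,60); D=np.r_[[[120*np.sin(q),y,120*np.cos(q)] for q in t for y in(-14,0)]]
ms={}
for c in ims:
    roi=sil([place(D*1.12,546,-236,0,140)],c)>0
    m=cmask(ims[c],'b')*roi.astype(np.uint8); m=cv2.morphologyEx(m,cv2.MORPH_OPEN,np.ones((2,2)))
    n,l,st,_=cv2.connectedComponentsWithStats(m); m=sum((l==i) for i in range(1,n) if st[i,4]>60).astype(np.uint8)
    cv2.imwrite(f'pics/m_{c}.png',m*255)
    pts=cv2.findNonZero(m); h=np.zeros((400,640),np.uint8); cv2.fillConvexPoly(h,cv2.convexHull(pts),1); ms[c]=h.astype(float)
for cs in (['top'],['side'],['top','side']):
    f=lambda p:sum(np.abs(sil([place(D,p[0],p[1],p[2]/50,140)],c)-ms[c]).sum()/ms[c].sum() for c in cs)
    r=minimize(f,[546,-236,0],method='Nelder-Mead',options=dict(initial_simplex=[[546,-236,0],[554,-236,0],[546,-228,0],[546,-236,8]]))
    print(cs,r.x[:2].round(1),np.degrees(r.x[2]/50).round(1),r.fun)
im=np.r_[cv2.resize(ims['top'][110:240,380:560],None,fx=4,fy=4)]
b=cv2.resize(ims['side'][70:190,310:450],(720,617))
cv2.imwrite('pics/drum.png',cv2.resize(np.c_[cv2.resize(im,(720,520)),cv2.resize(b,(607,520))],(800,314))[:,:,::-1])
E
python3 a.py
```

```text
A c 626.1 54.7 yaw -94.3 err 0.3 {'top': np.float64(537.0), 'side': np.float64(493.0)} grip [630.5 113.5]
B c 432.2 257.1 yaw -99.3 err 0.34 {'top': np.float64(564.0), 'side': np.float64(629.0)} grip [441.7 315.3]
C c 617.4 244.8 yaw -101.1 err 0.29 {'top': np.float64(547.0), 'side': np.float64(599.0)} grip [628.8 302.7]
D c 531.9 426.1 yaw -78.6 err 0.39 {'top': np.float64(525.0), 'side': np.float64(701.0)} grip [520.2 483.9]Traceback (most recent call last):
  File "a.py", line 3, in <module>
    fitcs(ims,[('A','y',628,53,-1.5),('B','y',436,257,-1.5),('C','y',620,249,-1.5),('D','y',530,426,-1.4),('red','r',473,70,-1.4)])
    ~~~~~^^^^^^^^^^^^^^^^^^^^^^^^^^^^^^^^^^^^^^^^^^^^^^^^^^^^^^^^^^^^^^^^^^^^^^^^^^^^^^^^^^^^^^^^^^^^^^^^^^^^^^^^^^^^^^^^^^^^^^^^^^
  File "fit.py", line 29, in fitcs
    x,y,a,e,s=fitc(ims,col,x,y,a); g=np.array([x,y])-59*np.array([np.cos(a),np.sin(a)])
              ~~~~^^^^^^^^^^^^^^^
  File "fit.py", line 25, in fitc
    best=min((minimize(f,[x+dx,y,a*50],method='Nelder-Mead',options=dict(initial_simplex=np.array([x+dx,y,a*50])+np.array([[0,0,0],[8,0,0],[0,8,0
[... 1025 characters left out ...]
^^^^^^^^^^^^^^
  File "fit.py", line 24, in <genexpr>
    f=lambda p:sum(np.abs(sil([place(SL,p[0],p[1],p[2]/50),place(GR,p[0],p[1],p[2]/50)],c)-m).sum()/max(m.sum(),1) for c,m in ms.items())
                          ~~~^^^^^^^^^^^^^^^^^^^^^^^^^^^^^^^^^^^^^^^^^^^^^^^^^^^^^^^^^^^^^
  File "fit.py", line 8, in sil
    cv2.fillConvexPoly(m,cv2.convexHull(np.round(pix(P,c)*S).astype(np.int32)),1)
                                                 ~~~^^^^^
  File "h.py", line 12, in pix
    K,d,o,M=cam(n); P=np.atleast_2d(P).astype(float)
            ~~~^^^
  File "h.py", line 9, in cam
    c=manip.calibration(n); q=np.array(c['orientation']);
ValueError: time passes only in moves, steps and waits
```

```bash
sed -i 's/^def cam(n):/import functools\n@functools.cache\ndef cam(n):/' h.py
sed -i 's/^fitcs.*/fitcs(ims,[("red","r",473,70,-1.4)])/' a.py; python3 a.py
```

```text
red c 473.9 65.2 yaw -79.1 err 1.19 {'top': np.float64(314.0), 'side': np.float64(474.0)} grip [462.8 123.1]
['top'] [ 531.9 -252.8] -14.2 1.5977970627503337
['side'] [ 541.5 -251.6] -13.0 0.22108208955223882
['top', 'side'] [ 541.6 -256.5] -13.7 1.8345014618291922Traceback (most recent call last):
  File "a.py", line 19, in <module>
    cv2.imwrite('pics/drum.png',cv2.resize(np.c_[cv2.resize(im,(720,520)),cv2.resize(b,(607,520))],(800,314))[:,:,::-1])
                                           ~~~~~^^^^^^^^^^^^^^^^^^^^^^^^^^^^^^^^^^^^^^^^^^^^^^^^^^
    res = self.concatenate(tuple(objs), axis=axis)
ValueError: all the input array dimensions except for the concatenation axis must match exactly, but along dimension 1, the array at index 0 has size 720 and the array at index 1 has size 607
```

```bash
cat > b.py <<'E'
from fit import *
import sys
x,y,a=map(float,sys.argv[1:4])
ims={c:cv2.imread(f'pics/{c}0.png') for c in('top','side')}
t=np.linspace(0,2*np.pi,90); out=[]
for c,(u,v,w,h) in dict(top=(400,115,140,115),side=(320,75,140,115)).items():
    S=4; im=cv2.resize(ims[c][v:v+h,u:u+w],None,fx=S,fy=S,interpolation=cv2.INTER_CUBIC); raw=im.copy()
    def ln(P,col):
        q=(pix(place(np.array(P,float),x,y,np.radians(a)),c)-[u,v]+.5)*S
        cv2.polylines(im,[q.astype(np.int32).reshape(-1,1,2)],0,col,1,cv2.LINE_AA)
    for yy in(0,-14): ln([[120*np.sin(q),yy,140+120*np.cos(q)] for q in t],(0,255,255))
    ln([[0,-14,260],[0,0,260]],(0,0,255)); ln([[0,-95,169],[0,-230,169]],(0,255,0))
    out.append(np.r_[raw,im])
o=np.concatenate(out,1); o=cv2.resize(o,None,fx=.6,fy=.6,interpolation=cv2.INTER_AREA); cv2.imwrite(sys.argv[4],o); print(o.shape)
E
python3 b.py 546 -236 0 pics/drum1.png
```

```text
(552, 672, 3)
```

View pics/drum1.png

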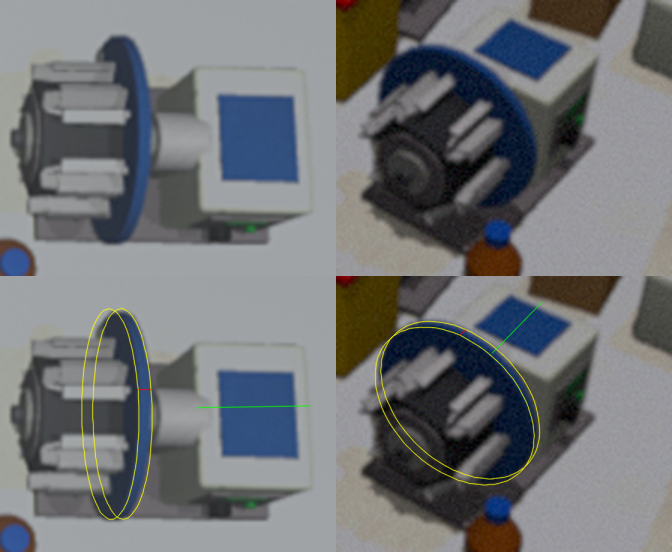

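```bash
cat > d.py <<'E'
from fit import *
ims={c:cv2.imread(f'pics/{c}0.png')[:,:,::-1].copy() for c in('top','side')}
t=np.linspace(0,2*np.pi,90); D=np.array([[120*np.sin(q),y,120*np.cos(q)] for q in t for y in(-14,0)])
ms={};ov=[]
for c in ims:
    roi=(sil([place(D*[1.08,1.6,1.08],546,-236,-.04,140)],c)>0).astype(np.uint8)
    m=((cv2.cvtColor(ims[c],cv2.COLOR_RGB2HSV)[...,1]>95)&(ims[c][...,2].astype(int)>ims[c][...,0]+15)).astype(np.uint8)*roi
    n,l,st,_=cv2.connectedComponentsWithStats(m); k=1+st[1:,4].argmax()
    print(c,st[1:][st[1:,4]>30].tolist())
    m=(l==k).astype(np.uint8); h=np.zeros((400,640),np.uint8); cv2.fillConvexPoly(h,cv2.convexHull(cv2.findNonZero(m)),1); ms[c]=h.astype(float)
    u,v=(400,115) if c=='top' else (320,75); o=ims[c].copy(); o[m>0]=[255,255,0]; ov.append(o[v:v+115,u:u+140])
for cs in (['top'],['side'],['top','side']):
    f=lambda p:sum(np.abs(sil([place(D,p[0],p[1],p[2]/50,140)],c)-ms[c]).sum()/ms[c].sum() for c in cs)
    r=minimize(f,[546,-236,-2],method='Nelder-Mead',options=dict(initial_simplex=[[546,-236,-2],[552,-236,-2],[546,-230,-2],[546,-236,3]]))
    print(cs,r.x[:2].round(1),np.degrees(r.x[2]/50).round(1),round(r.fun,3))
cv2.imwrite('pics/msk.png',cv2.resize(np.concatenate(ov,1)[:,:,::-1],None,fx=2.5,fy=2.5))
E
python3 d.py; python3 - <<'E'
from fit import *
im=cv2.imread('pics/top0.png')[:,:,::-1].copy()
# box panel axis from top, side edges of red
h=cmask(im,'b'); r=np.zeros_like(h); r[150:195,485:530]=1
c=max(cv2.findContours(h*r,0,2)[0],key=cv2.contourArea); b=cv2.boxPoints(cv2.minAreaRect(c)); print(b, world(b,'top',169).round(1))
ims={c:cv2.imread(f'pics/{c}0.png')[:,:,::-1].copy() for c in('top','side')}
# red: use union of red and reddish-white
import fit
fit.cmask=lambda im,col:((im[...,0].astype(int)>im[...,1]+25)&(im[...,0].astype(int)>im[...,2]+25)).astype(np.uint8)
fit.fitcs(ims,[('red','r',473,70,-1.4)])
E
```

```text
top [[448, 131, 15, 85, 463]]
side [[339, 94, 64, 67, 1241]]
['top'] [ 544.4 -250.5] -10.4 1.023
['side'] [ 546.2 -250.3] -10.8 0.182
['top', 'side'] [ 546.1 -250.6] -10.3 1.212
[[490.9477  155.05846]
 [521.29846 153.3723 ]
 [523.2769  188.9846 ]
 [492.92615 190.67076]] [[ 585.4 -360.9  169. ]
 [ 589.3 -448.4  169. ]
 [ 489.9 -444.2  169. ]
 [ 486.9 -357.9  169. ]]
red c 473.9 66.0 yaw -78.9 err 0.22 {'top': np.float64(597.0), 'side': np.float64(543.0)} grip [462.6 123.9]
```

View pics/msk.png

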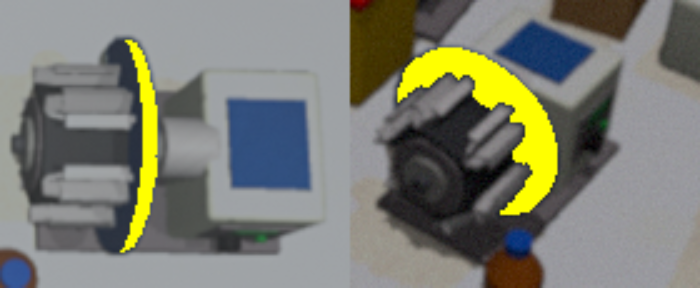

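```bash
cat > e.py <<'E'
from fit import *
from scipy.optimize import least_squares
ims={c:cv2.imread(f'pics/{c}0.png')[:,:,::-1].copy() for c in('top','side')}
t=np.linspace(0,2*np.pi,120); D=np.array([[120*np.sin(q),y,120*np.cos(q)] for q in t for y in(-14,0)])
pts={}
def blue(c):
    im=cv2.resize(ims[c],None,fx=4,fy=4,interpolation=cv2.INTER_LINEAR).astype(int)
    return (im[...,2]>im[...,0]+22)
m=blue('top'); P=[]
for r in range(134*4,213*4,4):
    x=np.where(m[r,445*4:470*4])[0]
    if len(x): P.append([(445*4+x.max()+1)/4-.5,(r+.5)/4-.5])
pts['top']=np.array(P)
m=blue('side').astype(np.uint8); m[:90*4]=0; m[:,:337*4]=0; m[:,405*4:]=0
n,l,st,_=cv2.connectedComponentsWithStats(m); m=(l==1+st[1:,4].argmax())
P=[]; c0=np.array([372,128])
for a in np.radians(np.arange(-110,55,4)):   # image angle, 0=right,-90 up
    rr=np.arange(20,60,.25); q=c0+rr[:,None]*[np.cos(a),np.sin(a)]; qi=np.round((q+.5)*4-.5).astype(int)
    v=m[qi[:,1],qi[:,0]]
    if v.any(): P.append(q[np.where(v)[0].max()])
pts['side']=np.array(P)
def res(p,cs):
    o=[]
    for c in cs:
        h=cv2.convexHull(pix(place(D,p[0],p[1],p[2]/50,140),c).astype(np.float32))
        o+=[cv2.pointPolygonTest(h,tuple(map(float,q)),True) for q in pts[c]]
    return np.array(o)
for cs in(['top'],['side'],['top','side']):
    r=least_squares(res,[546,-236,-2],args=(cs,),loss='soft_l1',diff_step=1e-3,x_scale=[1,1,1])
    print(cs,len(r.fun),r.x[:2].round(1),np.degrees(r.x[2]/50).round(2),np.abs(res(r.x,cs)).mean().round(2))
hm=cmask(ims['top'],'b'); k=np.zeros_like(hm); k[150:195,485:530]=1
c=max(cv2.findContours(hm*k,0,2)[0],key=cv2.contourArea)
for e in(3,4,5):
    b=cv2.approxPolyDP(c,e,True)[:,0]; print(b.tolist(),world(b,'top',169).round(0).tolist())
E
python3 e.py
```

```text
['top'] 79 [ 552.  -236.7] -0.12 0.22
['side'] 42 [ 551.9 -236.5] 0.57 0.15
['top', 'side'] 121 [ 551.5 -236.7] -0.18 0.2
[[492, 155], [493, 188], [523, 189], [521, 156]] [[586.0, -364.0, 169.0], [494.0, -359.0, 169.0], [490.0, -443.0, 169.0], [582.0, -447.0, 169.0]]
[[492, 155], [493, 188], [523, 189], [521, 156]] [[586.0, -364.0, 169.0], [494.0, -359.0, 169.0], [490.0, -443.0, 169.0], [582.0, -447.0, 169.0]]
[[492, 155], [493, 188], [523, 189], [521, 156]] [[586.0, -364.0, 169.0], [494.0, -359.0, 169.0], [490.0, -443.0, 169.0], [582.0, -447.0, 169.0]]
```

```bash
cat > plan.py <<'E'
import numpy as np,json
from rig import manip
AX=np.array([546.,-237.]); YAW=-3.0
def own(x,y,z=0):
    a=np.radians(YAW); return [AX[0]+x*np.cos(a)-y*np.sin(a),AX[1]+x*np.sin(a)+y*np.cos(a),z]
def rim(th,r=104): 
    t=np.radians(th); return own(r*np.sin(t),-7,140+r*np.cos(t))
def now():
    s=manip.sense(); w,x,y,z=s['eef_rot']; X=[w*w+x*x-y*y-z*z,2*(x*y+w*z)]
    return s,np.array(s['eef_pos'],float),np.degrees(np.arctan2(X[1],X[0]))
def plan(ways,p=None,a=None):
    """ways: (xyz, tool-x yaw deg, grip[, mm per row]); prints rows, 8 to a call"""
    s,p0,a0=now()
    p=p0.copy() if p is None else np.array(p,float); a=a0 if a is None else a; rows=[]
    for w in ways:
        t,ya,g=np.array(w[0],float),w[1],w[2]; sp=w[3] if len(w)>3 else 29
        if isinstance(w[0],int): rows+=[[g,0,0,0,0]]*w[0]; continue
        for _ in range(200):
            da=(ya-a+180)%360-180; d=t-p; n=max(1,int(np.ceil(max(np.linalg.norm(d)/sp,abs(da)/4.55))))
            if np.linalg.norm(d)<.3 and abs(da)<.2: break
            c,s_=np.cos(np.radians(a)),np.sin(np.radians(a)); ax=np.array([[c,s_,0],[s_,-c,0],[0,0,-1]])
            u=np.clip(np.round(ax@d/n/30,2),-1,1); k=np.clip(np.round(-np.radians(da)/n/.08,2),-1,1)
            if not u.any() and k==0: break
            rows.append([g,*u,k]); p=p+ax.T@u*30; a-=np.degrees(k*.08)
    for i in range(0,len(rows),8): print('['+', '.join(f'{v:g}' for r in rows[i:i+8] for v in r)+']')
    return p,a
E
cat > p.py <<'E'
from plan import *
s,p,a=now(); print(p,a)
r0=rim(-6); up=r0[:2]+[305]
plan([([p[0]+20,p[1]+10,300],a,0),(up,-93,0),(r0,-93,0,25),(4,0,-1)])
E
python3 p.py
```

```text
[ 142.98183407 -634.04949413  218.64330666] -77.29212268962264
[0, -0.06, -0.24, -0.9, -0, 0, -0.06, -0.24, -0.91, -0, 0, -0.06, -0.24, -0.9, -0, 0, -0.51, -0.78, -0.01, 0.18, 0, -0.52, -0.78, -0.01, 0.18, 0, -0.53, -0.77, -0.01, 0.18, 0, -0.54, -0.76, -0.01, 0.18, 0, -0.55, -0.75, -0.01, 0.18]
[0, -0.56, -0.74, -0.01, 0.18, 0, -0.57, -0.74, -0.01, 0.18, 0, -0.58, -0.73, -0.01, 0.18, 0, -0.6, -0.72, -0.01, 0.18, 0, -0.61, -0.71, -0.01, 0.18, 0, -0.62, -0.7, -0.01, 0.18, 0, -0.62, -0.69, -0.01, 0.18, 0, -0.64, -0.69, -0.01, 0.18]
[0, -0.64, -0.68, -0.01, 0.18, 0, -0.65, -0.67, -0.01, 0.18, 0, -0.67, -0.65, -0, 0.18, 0, -0.67, -0.65, -0.01, 0.18, 0, -0.68, -0.64, -0, 0.18, 0, -0.7, -0.62, -0.01, 0.19, 0, 0, -0, 0.68, -0, 0, 0, -0, 0.69, -0]
[0, 0, -0, 0.68, -0, -1, 0, 0, 0, 0, -1, 0, 0, 0, 0, -1, 0, 0, 0, 0, -1, 0, 0, 0, 0]
```

Request:
servo_tool(deltas=[0, -0.06, -0.24, -0.9, 0, 0, -0.06, -0.24, -0.91, 0, 0, -0.06, -0.24, -0.9, 0, 0, -0.51, -0.78, -0.01, 0.18, 0, -0.52, -0.78, -0.01, 0.18, 0, -0.53, -0.77, -0.01, 0.18, 0, -0.54, -0.76, -0.01, 0.18, 0, -0.55, -0.75, -0.01, 0.18], squeeze=40)

```text
t: 2.0
eef_pos: [261.3, -523.2, 301.6]
eef_rot: [-0.0, 0.758, -0.652, 0.0]
wrist_force: [0.4, 0.1, -0.0]
finger_gap: 0.499
```

Request:
servo_tool(deltas=[0, -0.56, -0.74, -0.01, 0.18, 0, -0.57, -0.74, -0.01, 0.18, 0, -0.58, -0.73, -0.01, 0.18, 0, -0.6, -0.72, -0.01, 0.18, 0, -0.61, -0.71, -0.01, 0.18, 0, -0.62, -0.7, -0.01, 0.18, 0, -0.62, -0.69, -0.01, 0.18, 0, -0.64, -0.69, -0.01, 0.18])

```text
t: 3.0
eef_pos: [417.8, -362.8, 304.0]
eef_rot: [-0.0, 0.719, -0.695, 0.0]
wrist_force: [1.0, -0.2, 0.3]
finger_gap: 0.502
```

Request:
servo_tool(deltas=[0, -0.64, -0.68, -0.01, 0.18, 0, -0.65, -0.67, -0.01, 0.18, 0, -0.67, -0.65, 0, 0.18, 0, -0.67, -0.65, -0.01, 0.18, 0, -0.68, -0.64, 0, 0.18, 0, -0.7, -0.62, -0.01, 0.19])

```text
t: 3.75
eef_pos: [535.4, -242.6, 305.2]
eef_rot: [0.0, -0.688, 0.726, -0.0]
wrist_force: [0.8, -1.4, -0.5]
finger_gap: 0.501
```

```bash
python3 - <<'E'
from h import *
from plan import *
s,p,a=now(); print(p,a,s['t'],s['finger_gap'],'want',rim(-6))
im=snap('top','t1'); im2=snap('side','s1')
cv2.imwrite('pics/v1.png',np.c_[cv2.resize(im[100:250,380:540],(400,375)),cv2.resize(im2[60:210,300:460],(400,375))][:,:,::-1])
print(pp('axle','side'),pp('axle','top'),pp('ch0','side',6))
E
```

```text
[ 535.35690051 -242.62558512  305.15263985] -93.04696332724274 3.75 0.5009156971525588 want [np.float64(534.7775863995743), np.float64(-243.42146464699135), np.float64(243.4302771183004)]Traceback (most recent call last):
  File "<stdin>", line 5, in <module>
cv2.error: OpenCV(4.12.0) /io/opencv/modules/imgcodecs/src/loadsave.cpp:1058: error: (-215:Assertion failed) image.channels() == 1 || image.channels() == 3 || image.channels() == 4 in function 'imwrite_'
```

```bash
cat > v.py <<'E'
from h import *
import sys
def view(f,t=(380,100,160,150),s=(300,60,160,150)):
    im=snap('top',f+'t'); im2=snap('side',f+'s'); k=lambda m,b:cv2.resize(m[b[1]:b[1]+b[3],b[0]:b[0]+b[2]],(400,400*b[3]//b[2]),interpolation=cv2.INTER_CUBIC)
    a,b=k(im,t),k(im2,s); n=min(len(a),len(b)); cv2.imwrite(f'pics/{f}.png',np.hstack([a[:n],b[:n]])[:,:,::-1])
    return {'top':im,'side':im2}
E
python3 - <<'E'
from v import *
view('v1')
print(pp('axle','side'),pp('ch0','side',6))
E
```

```text
[([544.0, -235.0, 142.0], 0.73)] [([611.0, -196.0, 118.0], 0.98), ([533.0, -189.0, 208.0], 0.95), ([598.0, -196.0, 185.0], 0.94), ([495.0, -188.0, 93.0], 0.59)]
```

View pics/v1.png

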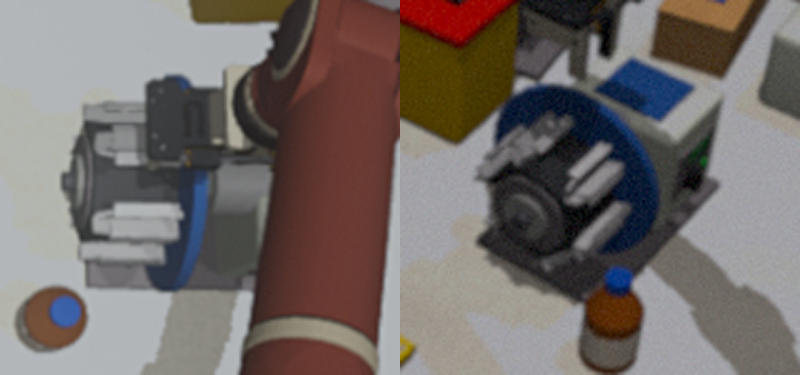

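Request:
servo_tool(deltas=[0, 0.03, 0.02, 0.68, 0, 0, 0, 0, 0.69, 0, 0, 0, 0, 0.68, 0, -1, 0, 0, 0, 0, -1, 0, 0, 0, 0, -1, 0, 0, 0, 0])

```text
t: 4.8
eef_pos: [534.5, -244.8, 244.8]
eef_rot: [0.0, -0.688, 0.726, -0.001]
wrist_force: [-0.4, 0.0, 1.1]
finger_gap: 0.225
```

```bash
python3 - <<'E'
from plan import *
s,p,a=now(); print(p,a,s['finger_gap']*93,s['wrist_force'])
plan([(rim(0),-93,-1,8),(rim(6.5),-93,-1,8)])
E
```

```text
[ 534.53996255 -244.76172528  244.77268384] -93.04472591031751 20.94221190695335 [-0.43783716  0.04112238  1.07778292]
[-1, -0.02, -0.18, 0.01, -0, -1, -0.03, -0.19, 0.02, -0.01, -1, 0, -0.2, 0.01, 0, -1, 0, -0.19, 0.01, 0]
```

Request:
servo_tool(deltas=[-1, 0, 0, 0, 0, -1, 0, 0, 0, 0, -1, 0, 0, 0, 0])

```text
t: 5.18
eef_pos: [534.5, -244.0, 244.5]
eef_rot: [0.0, -0.688, 0.725, -0.0]
wrist_force: [-1.6, 0.3, 5.4]
finger_gap: 0.146
```

Request:
servo_tool(deltas=[-1, 0, -0.18, 0.01, 0, -1, 0, -0.19, 0.02, 0, -1, 0, -0.2, 0.01, 0, -1, 0, -0.19, 0.01, 0, -1, 0, 0, 0, 0])

```text
t: 5.8
eef_pos: [556.4, -244.9, 243.8]
eef_rot: [-0.0, -0.689, 0.725, 0.0]
wrist_force: [-3.0, 1.6, 10.5]
finger_gap: 0.15
```

```bash
cat > ang.py <<'E'
from h import *
from plan import AX,YAW
def angs(c,tk=True):
    a=np.radians(YAW); ex=np.array([np.cos(a),np.sin(a)]); ey=np.array([-np.sin(a),np.cos(a)]); o=[]
    for d in manip.pinpoint('ch0',c):
        P=np.array(d['at']); x,y=(P[:2]-AX)@ex,(P[:2]-AX)@ey; z=P[2]-140
        if d['conf']>.4 and abs(np.hypot(x,z)-68)<14 and abs(y-45)<14: t=np.degrees(np.arctan2(x,z)); o.append((round(t),round((t+30)%60-30,1)))
    m=[]
    for d in manip.pinpoint('mark',c):
        P=np.array(d['at']); x,z=(P[:2]-AX)@ex,P[2]-140
        if d['conf']>.4 and abs(np.hypot(x,z)-120)<14: m.append(round(np.degrees(np.arctan2(x,z)),1))
    print(c,'ch',o,'mean',np.round(np.mean([q[1] for q in o]),1) if o else None,'mark',m)
def both():
    for c in('top','side'): manip.capture(c); angs(c)
if __name__=='__main__': both()
E
python3 ang.py; python3 - <<'E'
from plan import *
s,p,a=now(); print(p,a,s['finger_gap']*93,s['wrist_force'],s['torque'])
E
```

```text
top ch [(-63, np.float64(-3.3)), (-9, np.float64(-9.1)), (54, np.float64(-5.7)), (175, np.float64(-4.7)), (-121, np.float64(-1.5))] mean -4.9 mark []
side ch [(-5, np.float64(-5.1)), (118, np.float64(-2.0)), (-120, np.float64(0.0)), (178, np.float64(-2.0)), (60, np.float64(-0.1)), (-61, np.float64(-1.3))] mean -1.8 mark [np.float64(115.5)]
[ 556.41165528 -244.87975343  243.76750469] -92.97471565102859 13.835840356598613 [-3.24841106  2.20794195  9.60663799] [0.54460575 1.0949196  0.22429789]
```

Request:
servo_tool(deltas=[-1, 0, -0.13, 0.02, 0, 0, 0, 0, 0, 0, 0, 0, 0, 0, 0, 0, 0, 0, -1, 0, 0, 0, 0, -1, 0, 0, 0, 0, -1, 0])

```text
t: 6.85
eef_pos: [560.6, -245.8, 331.6]
eef_rot: [-0.0, -0.688, 0.726, 0.0]
wrist_force: [0.9, -0.3, -0.1]
finger_gap: 0.497
```

```bash
python3 ang.py; python3 - <<'E'
from plan import *
from v import *
s,p,a=now(); print(p,a,s['finger_gap']*93,s['wrist_force'])
view('v2',(170,130,180,110),(200,180,180,160))
# yellow A: grip (630.5,113.5) yaw -94.3 ; jaw yaw = -4.3
e,aa=plan([([610,0,300],-30,0.2),([630.5,113.5,120],-4.3,0.2)])
plan([([630.5,113.5,12],-4.3,0.2,25),(5,0,-1)],e,aa)
E
```

```text
top ch [(55, np.float64(-5.0)), (-6, np.float64(-6.3)), (-62, np.float64(-2.1)), (-119, np.float64(1.3)), (118, np.float64(-2.1)), (177, np.float64(-2.9))] mean -2.8 mark [np.float64(118.7)]
side ch [(177, np.float64(-3.2)), (-4, np.float64(-3.5)), (-118, np.float64(2.1)), (58, np.float64(-1.6)), (118, np.float64(-1.6)), (-61, np.float64(-1.2))] mean -1.5 mark [np.float64(118.5)]
[ 559.98183849 -245.37142356  329.55467544] -93.0215241557135 46.749189553557805 [ 0.42998077  0.23809546 -0.14957991]
[0.2, -0.59, -0.09, 0.07, -0.98, 0.2, -0.58, -0.13, 0.07, -0.98, 0.2, -0.57, -0.18, 0.07, -0.98, 0.2, -0.55, -0.22, 0.07, -0.98, 0.2, -0.53, -0.27, 0.07, -0.98, 0.2, -0.51, -0.31, 0.07, -0.98, 0.2, -0.49, -0.35, 0.07, -0.98, 0.2, -0.46, -0.38, 0.07, -0.98]
[0.2, -0.43, -0.42, 0.07, -0.98, 0.2, -0.39, -0.45, 0.07, -0.99, 0.2, -0.36, -0.48, 0.07, -0.98, 0.2, -0.32, -0.5, 0.07, -0.99, 0.2, -0.27, -0.53, 0.08, -0.98, 0.2, -0.23, -0.54, 0.07, -0.99, 0.2, -0.16, -0.45, 0.75, -0.7, 0.2, -0.14, -0.46, 0.75, -0.7]
[0.2, -0.11, -0.47, 0.75, -0.7, 0.2, -0.08, -0.47, 0.75, -0.7, 0.2, -0.06, -0.48, 0.75, -0.7, 0.2, -0.03, -0.48, 0.75, -0.7, 0.2, -0.01, -0.48, 0.75, -0.7, 0.2, 0.02, -0.48, 0.75, -0.7]
[0.2, 0, -0, 0.72, -0, 0.2, 0, -0, 0.72, -0, 0.2, 0, -0, 0.72, -0, 0.2, 0, -0, 0.72, -0, 0.2, 0, -0, 0.72, -0, -1, 0, 0, 0, 0, -1, 0, 0, 0, 0, -1, 0, 0, 0, 0]
[-1, 0, 0, 0, 0, -1, 0, 0, 0, 0]
```

View pics/v2.png

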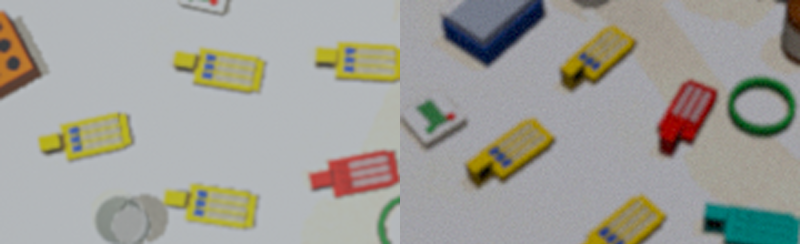

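Request:
servo_tool(deltas=[-0.1, -0.59, -0.09, 0.07, -0.98, -0.1, -0.58, -0.13, 0.07, -0.98, -0.1, -0.57, -0.18, 0.07, -0.98, -0.1, -0.55, -0.22, 0.07, -0.98, -0.1, -0.53, -0.27, 0.07, -0.98, -0.1, -0.51, -0.31, 0.07, -0.98, -0.1, -0.49, -0.35, 0.07, -0.98, -0.1, -0.46, -0.38, 0.07, -0.98])

```text
t: 8.25
eef_pos: [589.1, -104.7, 313.5]
eef_rot: [0.0, 0.879, -0.477, -0.001]
wrist_force: [-0.6, -0.3, 0.4]
finger_gap: 0.451
```

Request:
servo_tool(deltas=[-0.1, -0.43, -0.42, 0.07, -0.98, -0.1, -0.39, -0.45, 0.07, -0.99, -0.1, -0.36, -0.48, 0.07, -0.98, -0.1, -0.32, -0.5, 0.07, -0.99, -0.1, -0.27, -0.53, 0.08, -0.98, -0.1, -0.23, -0.54, 0.07, -0.99, -0.1, -0.16, -0.45, 0.75, -0.7, -0.1, -0.14, -0.46, 0.75, -0.7])

```text
t: 9.25
eef_pos: [615.5, 28.3, 255.4]
eef_rot: [0.0, 0.979, -0.203, -0.0]
wrist_force: [-0.0, 0.4, -1.3]
finger_gap: 0.45
```

Request:
servo_tool(deltas=[-0.1, -0.11, -0.47, 0.75, -0.7, -0.1, -0.08, -0.47, 0.75, -0.7, -0.1, -0.06, -0.48, 0.75, -0.7, -0.1, -0.03, -0.48, 0.75, -0.7, -0.1, -0.01, -0.48, 0.75, -0.7, -0.1, 0.02, -0.48, 0.75, -0.7])

```text
t: 10.0
eef_pos: [631.0, 113.8, 120.2]
eef_rot: [0.0, 0.999, -0.036, -0.0]
wrist_force: [0.9, 0.7, -0.1]
finger_gap: 0.451
```

```bash
python3 - <<'E'
from plan import *
from v import *
s,p,a=now(); print(p,a,s['finger_gap']*93,s['wrist_force'])
view('v3',(270,100,120,100),(230,150,120,100))
plan([([630.5,113.5,12],-4.3,-0.1,25),(5,0,-1)])
E
```

```text
[630.96223018 113.78832668 120.19710375] -4.155006981715341 41.970069456018564 [ 0.89209955  0.70459172 -0.14387242]
[-0.1, 0.01, 0.01, 0.71, 0.01, -0.1, 0.01, 0.01, 0.71, 0.01, -0.1, 0.01, 0.01, 0.71, 0.01, -0.1, 0.02, 0.01, 0.71, 0.01, -0.1, 0.01, 0.02, 0.71, 0.01, -1, 0, 0, 0, 0, -1, 0, 0, 0, 0, -1, 0, 0, 0, 0]
[-1, 0, 0, 0, 0, -1, 0, 0, 0, 0]
```

View pics/v3.png

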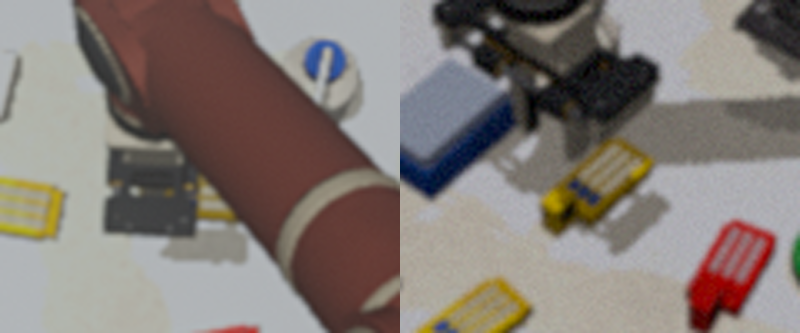

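Request:
servo_tool(deltas=[-0.1, 0.01, 0.01, 0.71, 0, -0.1, 0.01, 0.01, 0.71, 0, -0.1, 0.01, 0.01, 0.71, 0, -0.1, 0.02, 0.01, 0.72, 0, -0.1, 0.01, 0.02, 0.71, 0, -1, 0, 0, 0, 0, -1, 0, 0, 0, 0, -1, 0, 0, 0, 0])

```text
t: 11.1
eef_pos: [633.6, 111.5, 16.4]
eef_rot: [-0.0, 0.999, -0.038, 0.001]
wrist_force: [-1.2, -0.8, 0.8]
finger_gap: 0.21
```

Request:
servo_tool(deltas=[-1, 0, 0, 0, 0, -1, 0, 0, 0, 0])

```text
t: 11.35
eef_pos: [633.5, 111.6, 16.3]
eef_rot: [-0.0, 0.999, -0.038, 0.001]
wrist_force: [-0.3, -0.0, 5.7]
finger_gap: 0.212
```

Request:
servo_tool(deltas=[-1, 0, 0, -0.5, 0, -1, 0, 0, -1, 0, -1, 0, 0, -1, 0, -1, 0, 0, -1, 0])

```text
t: 11.85
eef_pos: [632.4, 111.3, 121.3]
eef_rot: [-0.0, 0.999, -0.038, -0.0]
wrist_force: [0.3, -1.0, -1.8]
finger_gap: 0.21
```

```bash
python3 - <<'E'
from plan import *
s,p,a=now(); print(p,a,s['finger_gap']*93,s['wrist_force'])
e,b=plan([(own(-1.5,230,235),-3,-1)]); plan([(own(-1.5,215,213),-3,-1,20),(own(-1.5,170,213),-3,-1,15)],e,b)
E
```

```text
[632.36691389 111.25904958 121.27061086] -4.3082893779466955 19.554293202396117 [ 0.3250666  -1.00902728 -1.80513019]
[-1, -0.32, 0.59, -0.54, -0.04, -1, -0.32, 0.59, -0.54, -0.04, -1, -0.32, 0.59, -0.54, -0.04, -1, -0.32, 0.59, -0.54, -0.04, -1, -0.33, 0.58, -0.54, -0.04, -1, -0.33, 0.58, -0.55, -0.04, -1, -0.32, 0.59, -0.54, -0.05]
[-1, -0, 0.25, 0.37, 0, -1, -0, 0.25, 0.36, 0, -1, -0, 0.5, 0, 0, -1, -0, 0.5, 0, 0, -1, -0, 0.5, 0, 0]
```

Request:
servo_tool(deltas=[-1, -0.32, 0.59, -0.54, -0.04, -1, -0.32, 0.59, -0.54, -0.04, -1, -0.32, 0.59, -0.54, -0.04, -1, -0.32, 0.59, -0.54, -0.04, -1, -0.33, 0.58, -0.54, -0.04, -1, -0.33, 0.58, -0.55, -0.04, -1, -0.32, 0.59, -0.54, -0.05])

```text
t: 12.72
eef_pos: [555.4, -9.3, 234.2]
eef_rot: [0.0, 1.0, -0.027, -0.001]
wrist_force: [0.2, -0.1, -0.3]
finger_gap: 0.212
```

Request:
servo_tool(deltas=[-1, 0, 0.25, 0.3, 0, -1, 0, 0.25, 0.26, 0, -1, 0, 0, 0, 0])

```text
t: 13.1
eef_pos: [555.0, -23.1, 214.8]
eef_rot: [0.0, 1.0, -0.026, -0.002]
wrist_force: [1.4, -0.1, -1.5]
finger_gap: 0.217
```

```bash
python3 - <<'E'
from plan import *
from v import *
from ang import both
s,p,a=now(); print(p,a,s['finger_gap']*93,s['wrist_force'],own(-1.5,215,218))
view('v4',(340,110,140,120),(270,60,160,140)); both()
E
```

```text
[555.03906173 -23.05739652 214.80481383] -3.036950301334537 20.204495820644116 [ 1.38791102 -0.07978726 -1.48686286] [np.float64(555.754286290101), np.float64(-22.216146093402216), 218]
top ch [(-5, np.float64(-4.8)), (58, np.float64(-2.2)), (121, np.float64(1.0))] mean -2.0 mark [np.float64(119.2)]
side ch [(58, np.float64(-2.2)), (-3, np.float64(-2.6)), (179, np.float64(-0.6)), (-121, np.float64(-1.4)), (-61, np.float64(-1.3))] mean -1.6 mark []
```

View pics/v4.png

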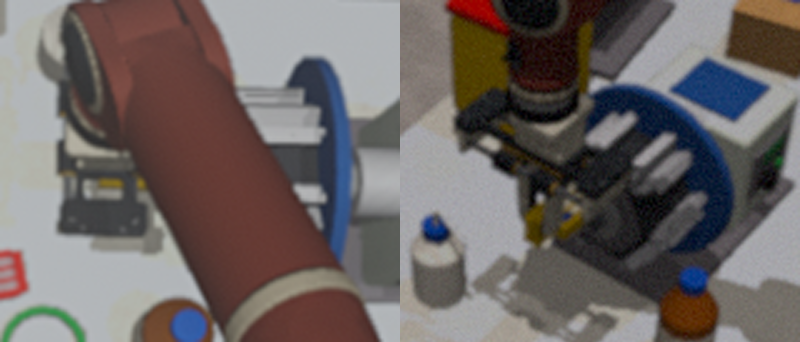

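Request:
servo_tool(deltas=[-1, 0, 0.5, -0.05, 0, -1, 0, 0.5, 0, 0, -1, 0, 0.4, 0, 0, -1, 0, 0.4, 0, 0, -1, 0, 0.4, 0, 0, -1, 0, 0, 0, 0])

```text
t: 14.25
eef_pos: [552.6, -89.8, 218.2]
eef_rot: [0.0, 1.0, -0.027, -0.0]
wrist_force: [0.0, 0.4, -0.4]
finger_gap: 0.211
```

```bash
cat > st.py <<'E'
from plan import *
s,p,a=now(); c=np.radians(YAW); d=p[:2]-AX
print('t',s['t'],'own',(d@[np.cos(c),np.sin(c)]).round(1),(d@[-np.sin(c),np.cos(c)]).round(1),p[2].round(1),'yaw',a.round(1),'gap',round(s['finger_gap']*93,1),'F',s['wrist_force'].round(1),'T',s['torque'].round(2))
E
python3 st.py
```

```text
t 14.25 own -1.2 147.3 218.2 yaw -3.1 gap 19.6 F [ 0.   0.4 -0.4] T [ 0.02 -0.07 -0.01]
```

Request:
servo_tool(deltas=[-1, 0, 0.4, 0, 0, -1, 0, 0.4, 0, 0, -1, 0, 0.3, 0, 0, -1, 0, 0.2, 0, 0, -1, 0, 0, 0, 0])

```text
t: 14.88
eef_pos: [550.3, -128.0, 218.2]
eef_rot: [0.0, 1.0, -0.027, -0.0]
wrist_force: [-0.7, 0.6, -0.9]
finger_gap: 0.213
```

```bash
python3 st.py
```

```text
t 14.875 own -1.4 109.1 218.2 yaw -3.1 gap 19.8 F [-0.7  0.6 -0.9] T [-0.02  0.09 -0.02]
```

Request:
servo_tool(deltas=[-1, 0, 0.1, 0, 0, -1, 0, 0.1, 0, 0, -1, 0, 0.1, 0, 0, -1, 0, 0, 0, 0])

```text
t: 15.38
eef_pos: [549.8, -135.0, 218.3]
eef_rot: [-0.001, 1.0, -0.026, -0.0]
wrist_force: [-1.9, 2.8, -1.2]
finger_gap: 0.213
```

```bash
python3 st.py
```

```text
t 15.375 own -1.5 102.1 218.3 yaw -2.9 gap 19.8 F [-1.9  2.8 -1.2] T [ 0.71  0.39 -0.  ]
```

Request:
servo_tool(deltas=[-1, 0, 0.1, 0, 0, -1, 0, 0.1, 0, 0, -1, 0, 0, 0, 0])

```text
t: 15.75
eef_pos: [549.7, -135.2, 218.7]
eef_rot: [-0.005, 1.0, -0.024, -0.001]
wrist_force: [-2.8, 10.3, 0.7]
finger_gap: 0.213
```

```bash
python3 st.py
```

```text
t 15.75 own -1.6 101.9 218.7 yaw -2.7 gap 19.8 F [-2.8 10.3  0.7] T [ 2.35  0.62 -0.06]
```

Request:
servo_tool(deltas=[-1, 0, -0.15, 0, 0, 0, 0, 0, 0, 0, 0, 0, 0, 0, 0, 0, 0, 0, 0, 0])

```text
t: 16.25
eef_pos: [550.7, -139.0, 218.7]
eef_rot: [0.001, 1.0, -0.027, 0.001]
wrist_force: [-0.2, -0.2, -0.3]
finger_gap: 0.472
```

Request:
servo_tool(deltas=[0, 0, 0, -0.8, 0, 0, 0, 0, -1, 0, 0, 0, 0, -1, 0, 0, 0, 0, 0, 0])

```text
t: 16.75
eef_pos: [551.8, -138.2, 304.9]
eef_rot: [0.001, 1.0, -0.026, 0.003]
wrist_force: [0.2, 0.3, -0.4]
finger_gap: 0.5
```

```bash
sed -i 's/^def rim.*/def rim(th,r=115,c=11):/; s/140+r\*np.cos(t))/140-c+r*np.cos(t))/' plan.py; python3 st.py; cat > pr.py <<'E'
from plan import *
import sys
from ang import both
both()
t0,t1=map(float,sys.argv[1:3]); u=rim(t0); u[2]=300
e,a=plan([(u,-93,0),(rim(t0),-93,0,25),(5,0,-1)])
n=6; plan([(rim(t),-93,-1,22) for t in np.linspace(t0,t1,n+1)[1:]]+[(1,0,-1)],rim(t0),-93)
E
python3 pr.py -30 31
```

```text
t 16.75 own 0.6 99.0 304.9 yaw -3.0 gap 46.5 F [ 0.2  0.3 -0.4] T [-0.06 -0.09 -0.01]
top ch [(-59, np.float64(0.6)), (120, np.float64(-0.1)), (57, np.float64(-2.7)), (-121, np.float64(-1.4)), (179, np.float64(-1.0))] mean -0.9 mark []
side ch [(-60, np.float64(-0.1)), (120, np.float64(-0.4)), (57, np.float64(-2.6)), (-1, np.float64(-0.6)), (178, np.float64(-1.7)), (-120, np.float64(0.5))] mean -0.8 mark [np.float64(118.5)]
[0, -0.09, 0.18, 0, 0.98, 0, -0.08, 0.18, 0, 0.98, 0, -0.06, 0.19, 0, 0.98, 0, -0.05, 0.19, 0, 0.98, 0, -0.03, 0.2, 0, 0.98, 0, -0.02, 0.2, 0, 0.98, 0, -0, 0.2, 0, 0.98, 0, 0.01, 0.2, 0, 0.98]
[0, 0.03, 0.2, 0, 0.98, 0, 0.04, 0.2, 0, 0.98, 0, 0.06, 0.19, 0, 0.98, 0, 0.07, 0.19, 0, 0.98, 0, 0.09, 0.18, 0, 0.98, 0, 0.1, 0.17, 0.01, 0.99, 0, 0.12, 0.16, 0, 0.98, 0, 0.13, 0.15, 0.01, 0.99]
[0, 0.14, 0.14, 0, 0.98, 0, 0.15, 0.14, 0.01, 0.99, 0, 0.16, 0.12, 0, 0.98, 0, 0.16, 0.11, 0.01, 0.99, 0, 0, -0, 0.79, -0, 0, 0, -0, 0.79, -0, 0, 0, -0, 0.8, -0, -1, 0, 0, 0, 0]
[-1, 0, 0, 0, 0, -1, 0, 0, 0, 0, -1, 0, 0, 0, 0, -1, 0, 0, 0, 0]
[-1, 0, -0.62, -0.29, -0, -1, 0, -0.65, -0.17, -0, -1, 0, -0.68, -0.05, -0, -1, 0, -0.68, 0.06, -0, -1, 0, -0.65, 0.19, -0, -1, 0, -0.61, 0.29, -0, -1, 0, 0, 0, 0]
```

Request:
servo_tool(deltas=[-0.2, -0.09, 0.18, 0, 0.98, -0.2, -0.08, 0.18, 0, 0.98, -0.2, -0.06, 0.19, 0, 0.98, -0.2, -0.05, 0.19, 0, 0.98, -0.2, -0.03, 0.2, 0, 0.98, -0.2, -0.02, 0.2, 0, 0.98, -0.2, 0, 0.2, 0, 0.98, -0.2, 0.01, 0.2, 0, 0.98])

```text
t: 18.05
eef_pos: [525.4, -179.0, 301.5]
eef_rot: [0.0, 0.942, -0.334, -0.001]
wrist_force: [0.3, -0.4, 0.5]
finger_gap: 0.401
```

Request:
servo_tool(deltas=[-0.2, 0.03, 0.2, 0, 0.98, -0.2, 0.04, 0.2, 0, 0.98, -0.2, 0.06, 0.19, 0, 0.98, -0.2, 0.07, 0.19, 0, 0.98, -0.2, 0.09, 0.18, 0, 0.98, -0.2, 0.1, 0.17, 0.01, 0.99, -0.2, 0.12, 0.16, 0, 0.98, -0.2, 0.13, 0.15, 0.01, 0.99])

```text
t: 19.05
eef_pos: [500.9, -220.4, 301.0]
eef_rot: [0.0, 0.793, -0.609, -0.001]
wrist_force: [0.5, -0.6, -0.5]
finger_gap: 0.403
```

Request:
servo_tool(deltas=[-0.2, 0.14, 0.14, 0, 0.98, -0.2, 0.15, 0.14, 0.01, 0.99, -0.2, 0.16, 0.12, 0, 0.98, -0.2, 0.16, 0.11, 0.01, 0.99, -0.2, 0, 0, 0.79, 0, -0.2, 0, 0, 0.79, 0, -0.2, 0, 0, 0.8, 0, -1, 0, 0, 0, 0])

```text
t: 20.05
eef_pos: [487.3, -240.0, 227.5]
eef_rot: [-0.001, -0.688, 0.725, 0.003]
wrist_force: [1.1, -0.6, 0.2]
finger_gap: 0.335
```

Request:
servo_tool(deltas=[-1, 0, 0, 0, 0, -1, 0, 0, 0, 0, -1, 0, 0, 0, 0, -1, 0, 0, 0, 0, -1, 0, 0, 0, 0])

```text
t: 20.68
eef_pos: [489.4, -242.1, 230.7]
eef_rot: [0.0, -0.688, 0.726, -0.002]
wrist_force: [1.0, -4.0, 3.1]
finger_gap: 0.147
```

```bash
python3 st.py; python3 -c "
from plan import *
print(rim(-30))"
```

```text
t 20.675 own -56.2 -8.0 230.7 yaw -93.0 gap 13.7 F [ 1.  -4.   3.1] T [-0.83 -0.12  0.18]
[np.float64(488.2124500579114), np.float64(-240.98108925931274), np.float64(228.59292143521046)]
```

Gripped at the rim. Now drag +61°.

Request:
servo_tool(deltas=[-1, 0, -0.62, -0.29, 0, -1, 0, -0.65, -0.17, 0, -1, 0, -0.68, -0.05, 0, -1, 0, -0.68, 0.06, 0, -1, 0, -0.65, 0.19, 0, -1, 0, -0.61, 0.29, 0, -1, 0, 0, 0, 0])

```text
t: 21.55
eef_pos: [605.0, -246.9, 227.6]
eef_rot: [-0.001, -0.688, 0.725, 0.001]
wrist_force: [-0.0, -2.1, -2.6]
finger_gap: 0.148
```

```bash
python3 st.py; python3 ang.py
```

```text
t 21.55 own 59.4 -6.8 227.6 yaw -93.0 gap 13.8 F [-0.  -2.1 -2.6] T [-0.56  0.15  0.17]
top ch [(-126, np.float64(-6.1)), (53, np.float64(-6.8)), (-70, np.float64(-10.0)), (-9, np.float64(-8.6))] mean -7.9 mark []
side ch [(51, np.float64(-9.4)), (112, np.float64(-8.0)), (174, np.float64(-6.3)), (-6, np.float64(-6.1)), (-124, np.float64(-3.6)), (-67, np.float64(-6.7))] mean -6.7 mark []
```

Request:
servo_tool(deltas=[-1, 0, -0.22, 0.15, 0, -1, 0, -0.22, 0.16, 0, -1, 0, 0, 0, 0, -1, 0, 0, 0, 0])

```text
t: 22.35
eef_pos: [617.6, -247.3, 219.6]
eef_rot: [-0.001, -0.688, 0.725, 0.001]
wrist_force: [-3.7, -1.6, -0.1]
finger_gap: 0.144
```

```bash
python3 st.py; python3 ang.py
```

```text
t 22.35 own 72.0 -6.6 219.6 yaw -93.0 gap 13.4 F [-3.7 -1.6 -0.1] T [-0.24  1.22  0.17]
top ch [(123, np.float64(3.0)), (-1, np.float64(-0.6)), (-63, np.float64(-3.0)), (-178, np.float64(2.2)), (-120, np.float64(0.4)), (58, np.float64(-1.9))] mean 0.0 mark []
side ch [(1, np.float64(1.0)), (-60, np.float64(0.3)), (-180, np.float64(0.1)), (58, np.float64(-1.9)), (-117, np.float64(3.2)), (121, np.float64(1.1))] mean 0.6 mark [np.float64(-179.2)]
```

Request:
servo_tool(deltas=[-0.1, 0, 0, 0, 0, -0.1, 0, 0, 0, 0, -0.1, 0, 0, -1, 0, -0.1, 0, 0, -1, 0, -0.1, 0, 0, -1, 0])

```text
t: 23.28
eef_pos: [620.0, -246.6, 311.1]
eef_rot: [0.002, -0.689, 0.725, -0.001]
wrist_force: [0.2, -0.5, 0.1]
finger_gap: 0.45
```

```bash
cat > q.py <<'E'
from fit import *
import fit,sys
red=lambda im,col:((im[...,0].astype(int)>im[...,1]+25)&(im[...,0].astype(int)>im[...,2]+25)).astype(np.uint8)
yel=fit.cmask
fit.cmask=lambda im,col: red(im,col) if col=='r' else yel(im,col)
if __name__=='__main__':
    ims={c:manip.capture(c) for c in('top','side')}
    G=dict(A=('y',626,55,-1.65),B=('y',432,257,-1.73),C=('y',617,245,-1.76),D=('y',532,426,-1.37),R=('r',474,66,-1.38))
    fitcs(ims,[(k,)+G[k] for k in sys.argv[1]])
E
python3 q.py CBDR; python3 ang.py; python3 - <<'E'
from plan import *
import plan as P
print(now()[1:])
plan([([625,-120,290],-60,-0.1),([629,300,150],-11,-0.1)])
E
```

```text
C c 617.3 244.9 yaw -101.0 err 0.35 {'top': np.float64(542.0), 'side': np.float64(573.0)} grip [628.6 302.8]
B c 431.9 256.0 yaw -99.5 err 0.35 {'top': np.float64(561.0), 'side': np.float64(625.0)} grip [441.6 314.2]
D c 532.5 425.0 yaw -77.8 err 0.41 {'top': np.float64(516.0), 'side': np.float64(704.0)} grip [520.1 482.6]
R c 473.7 65.8 yaw -79.3 err 0.22 {'top': np.float64(597.0), 'side': np.float64(551.0)} grip [462.7 123.7]
top ch [(-60, np.float64(-0.4)), (59, np.float64(-0.9)), (-121, np.float64(-0.6)), (-177, np.float64(2.6)), (124, np.float64(4.2)), (-3, np.float64(-2.6))] mean 0.4 mark []
side ch [(1, np.float64(1.2)), (-115, np.float64(5.4)), (179, np.float64(-0.6)), (119, np.float64(-1.5)), (-59, np.float64(1.3))] mean 1.2 mark [np.float64(-179.3)]
(array([ 618.08927164, -247.20599927,  307.93713975]), np.float64(-93.00311861740092))
[-0.1, -0.53, -0, 0.07, -0.9, -0.1, -0.53, -0.04, 0.08, -0.9, -0.1, -0.53, -0.08, 0.07, -0.9, -0.1, -0.52, -0.11, 0.08, -0.9, -0.1, -0.51, -0.15, 0.07, -0.9, -0.1, -0.49, -0.19, 0.08, -0.9, -0.1, -0.48, -0.22, 0.07, -0.9, -0.1, -0.46, -0.26, 0.08, -0.9]
[-0.1, -0.75, -0.44, 0.29, -0.67, -0.1, -0.73, -0.48, 0.29, -0.67, -0.1, -0.7, -0.52, 0.29, -0.67, -0.1, -0.67, -0.56, 0.29, -0.67, -0.1, -0.64, -0.6, 0.29, -0.67, -0.1, -0.61, -0.63, 0.29, -0.67, -0.1, -0.58, -0.66, 0.29, -0.67, -0.1, -0.54, -0.69, 0.29, -0.67]
[-0.1, -0.5, -0.72, 0.29, -0.67, -0.1, -0.46, -0.74, 0.29, -0.67, -0.1, -0.42, -0.77, 0.29, -0.67, -0.1, -0.38, -0.79, 0.29, -0.66, -0.1, -0.34, -0.81, 0.3, -0.67, -0.1, -0.29, -0.83, 0.29, -0.66, -0.1, -0.25, -0.84, 0.3, -0.67, -0.1, -0.2, -0.85, 0.29, -0.66]
```

Request:
servo_tool(deltas=[-0.1, -0.53, 0, 0.07, -0.9, -0.1, -0.53, -0.04, 0.08, -0.9, -0.1, -0.53, -0.08, 0.07, -0.9, -0.1, -0.52, -0.11, 0.08, -0.9, -0.1, -0.51, -0.15, 0.07, -0.9, -0.1, -0.49, -0.19, 0.08, -0.9, -0.1, -0.48, -0.22, 0.07, -0.9, -0.1, -0.46, -0.26, 0.08, -0.9])

```text
t: 24.68
eef_pos: [625.2, -119.9, 290.5]
eef_rot: [0.0, 0.867, -0.499, -0.001]
wrist_force: [-0.3, 0.3, 0.7]
finger_gap: 0.45
```

Request:
servo_tool(deltas=[-0.1, -0.75, -0.44, 0.29, -0.67, -0.1, -0.73, -0.48, 0.29, -0.67, -0.1, -0.7, -0.52, 0.29, -0.67, -0.1, -0.67, -0.56, 0.29, -0.67, -0.1, -0.64, -0.6, 0.29, -0.67, -0.1, -0.61, -0.63, 0.29, -0.67, -0.1, -0.58, -0.66, 0.29, -0.67, -0.1, -0.54, -0.69, 0.29, -0.67])

```text
t: 25.68
eef_pos: [627.3, 91.2, 221.4]
eef_rot: [-0.0, 0.953, -0.303, 0.0]
wrist_force: [1.0, -0.3, -0.5]
finger_gap: 0.449
```

Request:
servo_tool(deltas=[-0.1, -0.5, -0.72, 0.29, -0.67, -0.1, -0.46, -0.74, 0.29, -0.67, -0.1, -0.42, -0.77, 0.29, -0.67, -0.1, -0.38, -0.79, 0.29, -0.66, -0.1, -0.34, -0.81, 0.3, -0.67, -0.1, -0.29, -0.83, 0.29, -0.66, -0.1, -0.25, -0.84, 0.3, -0.67, -0.1, -0.2, -0.85, 0.29, -0.66])

```text
t: 26.68
eef_pos: [629.6, 301.5, 151.2]
eef_rot: [-0.0, 0.996, -0.094, 0.0]
wrist_force: [0.5, 0.2, 0.3]
finger_gap: 0.447
```

```bash
python3 - <<'E'
from v import *
from plan import *
manip.capture('side'); print(pp('sample1_c','side',6),pp('timer','side',1))
plan([([630,302,14],-11,-0.1,25),(5,0,-1)])
E
```

```text
[([531.0, 426.0, 9.0], 0.62), ([606.0, -196.0, 104.0], 0.18)] [([735.0, 274.0, -4.0], 0.7)]
[-0.1, 0.01, -0, 0.76, 0.01, -0.1, 0.01, -0, 0.76, 0.01, -0.1, 0.01, -0, 0.76, 0.01, -0.1, 0.01, -0, 0.76, 0, -0.1, 0, -0.01, 0.76, 0.01, -0.1, 0.01, -0, 0.76, 0, -1, 0, 0, 0, 0, -1, 0, 0, 0, 0]
[-1, 0, 0, 0, 0, -1, 0, 0, 0, 0, -1, 0, 0, 0, 0]
```

Request:
servo_tool(deltas=[-0.1, 0.01, 0, 0.76, 0, -0.1, 0.01, 0, 0.76, 0, -0.1, 0.01, 0, 0.76, 0, -0.1, 0.01, 0, 0.76, 0, -0.1, 0, -0.01, 0.76, 0, -0.1, 0.01, 0, 0.76, 0, -1, 0, 0, 0, 0, -1, 0, 0, 0, 0])

```text
t: 27.82
eef_pos: [631.7, 299.7, 15.7]
eef_rot: [-0.0, 0.995, -0.096, 0.0]
wrist_force: [0.1, 0.5, 0.1]
finger_gap: 0.284
```

Request:
servo_tool(deltas=[-1, 0, 0, 0, 0, -1, 0, 0, 0, 0, -1, 0, 0, 0, 0, -1, 0, 0, 0, 0])

```text
t: 28.32
eef_pos: [631.7, 300.2, 16.2]
eef_rot: [-0.001, 0.995, -0.096, 0.001]
wrist_force: [-0.9, 0.1, 5.3]
finger_gap: 0.214
```

Request:
servo_tool(deltas=[-1, 0, 0, -0.5, 0, -1, 0, 0, -1, 0, -1, 0, 0, -1, 0, -1, 0, 0, -1, 0, -1, 0, 0, -1, 0])

```text
t: 28.95
eef_pos: [630.8, 299.4, 151.0]
eef_rot: [0.0, 0.995, -0.096, -0.0]
wrist_force: [-0.2, -0.2, -2.1]
finger_gap: 0.211
```

```bash
python3 st.py; python3 - <<'E'
from plan import *
e,b=plan([(own(0,235,240),-3,-1)]); plan([(own(0,215,220),-3,-1,20)],e,b)
E
```

```text
t 28.95 own 56.6 540.1 151.0 yaw -11.0 gap 19.6 F [-0.2 -0.2 -2.1] T [ 0.03 -0.11 -0.06]
[-1, -0.04, 0.86, -0.25, -0.15, -1, -0.05, 0.86, -0.25, -0.15, -1, -0.06, 0.86, -0.25, -0.14, -1, -0.07, 0.86, -0.25, -0.15, -1, -0.08, 0.86, -0.25, -0.14, -1, -0.09, 0.86, -0.25, -0.15, -1, -0.1, 0.86, -0.24, -0.14, -1, -0.1, 0.85, -0.25, -0.15]
[-1, -0.12, 0.85, -0.24, -0.14, -1, -0.12, 0.85, -0.25, -0.15, -1, -0.14, 0.85, -0.24, -0.14, -1, -0.14, 0.86, -0.25, -0.15]
[-1, -0, 0.33, 0.34, 0, -1, -0, 0.33, 0.33, 0]
```

Request:
servo_tool(deltas=[-1, -0.04, 0.86, -0.25, -0.15, -1, -0.05, 0.86, -0.25, -0.15, -1, -0.06, 0.86, -0.25, -0.14, -1, -0.07, 0.86, -0.25, -0.15, -1, -0.08, 0.86, -0.25, -0.14, -1, -0.09, 0.86, -0.25, -0.15, -1, -0.1, 0.86, -0.24, -0.14, -1, -0.1, 0.85, -0.25, -0.15])

```text
t: 29.95
eef_pos: [582.0, 97.5, 210.0]
eef_rot: [0.0, 0.999, -0.049, -0.0]
wrist_force: [-0.3, -1.0, -1.9]
finger_gap: 0.212
```

Request:
servo_tool(deltas=[-1, -0.12, 0.85, -0.24, -0.14, -1, -0.12, 0.85, -0.25, -0.15, -1, -0.14, 0.85, -0.24, -0.14, -1, -0.14, 0.86, -0.25, -0.15, -1, 0, 0.33, 0.37, 0, -1, 0, 0.33, 0.37, 0, -1, 0, 0, 0, 0])

```text
t: 30.82
eef_pos: [556.6, -22.3, 214.9]
eef_rot: [0.0, 1.0, -0.026, -0.002]
wrist_force: [0.3, 0.9, -1.1]
finger_gap: 0.214
```

```bash
python3 st.py; python3 ang.py
```

```text
t 30.825 own -0.7 214.9 214.9 yaw -3.0 gap 19.9 F [ 0.3  0.9 -1.1] T [ 0.08 -0.09  0.  ]
top ch [(-3, np.float64(-3.2)), (58, np.float64(-1.6))] mean -2.4 mark []
side ch [(-119, np.float64(1.4)), (0, np.float64(-0.3)), (-62, np.float64(-2.1)), (-180, np.float64(0.3)), (59, np.float64(-1.0)), (120, np.float64(-0.4))] mean -0.4 mark [np.float64(179.6)]
```

Request:
servo_tool(deltas=[-1, 0, 0.5, -0.04, 0, -1, 0, 0.5, 0, 0, -1, 0, 0.4, 0, 0, -1, 0, 0.4, 0, 0, -1, 0, 0.4, 0, 0, -1, 0, 0, 0, 0])

```text
t: 31.88
eef_pos: [554.1, -89.4, 217.9]
eef_rot: [0.0, 1.0, -0.027, -0.0]
wrist_force: [0.0, 0.7, -0.8]
finger_gap: 0.211
```

```bash
python3 st.py
```

```text
t 31.875 own 0.4 147.8 217.9 yaw -3.1 gap 19.6 F [ 0.   0.7 -0.8] T [ 0.01 -0.1   0.01]
```

Request:
servo_tool(deltas=[-1, 0, 0.4, 0, 0, -1, 0, 0.4, 0, 0, -1, 0, 0.3, 0, 0, -1, 0, 0.2, 0, 0, -1, 0, 0.1, 0, 0, -1, 0, 0.1, 0, 0, -1, 0, 0, 0, 0])

```text
t: 32.75
eef_pos: [552.0, -132.8, 218.1]
eef_rot: [-0.0, 1.0, -0.026, -0.0]
wrist_force: [1.3, -0.5, -0.6]
finger_gap: 0.213
```

Request:
servo_tool(deltas=[-1, 0, 0.1, 0, 0, -1, 0, 0.1, 0, 0, -1, 0, 0, 0, 0])

```text
t: 33.12
eef_pos: [551.8, -135.3, 218.4]
eef_rot: [-0.002, 1.0, -0.025, 0.0]
wrist_force: [-1.2, 4.8, 0.4]
finger_gap: 0.211
```

```bash
python3 st.py
```

```text
t 33.125 own 0.4 101.9 218.4 yaw -2.8 gap 19.6 F [-1.2  4.8  0.4] T [1.08 0.08 0.01]
```

Request:
servo_tool(deltas=[-1, 0, 0.1, 0, 0, -1, 0, 0.1, 0, 0, -1, 0, 0, 0, 0, -1, 0, -0.2, 0, 0, -0.2, 0, 0, 0, 0, -0.2, 0, 0, 0, 0, -0.2, 0, 0, 0, 0])

```text
t: 34.0
eef_pos: [551.7, -140.1, 218.1]
eef_rot: [0.0, 1.0, -0.027, 0.0]
wrist_force: [0.2, 0.4, 0.2]
finger_gap: 0.4
```

Request:
servo_tool(deltas=[-0.2, 0, 0, -0.8, 0, -0.2, 0, 0, -1, 0, -0.2, 0, 0, -1, 0, -0.2, 0, 0, 0, 0])

```text
t: 34.5
eef_pos: [553.1, -139.3, 304.5]
eef_rot: [0.001, 1.0, -0.027, 0.003]
wrist_force: [0.2, -0.1, 0.9]
finger_gap: 0.402
```

```bash
python3 st.py; sed -i 's/,0),(rim(t0),-93,0,25)/,-.2),(rim(t0),-93,-.2,25)/' pr.py; python3 pr.py -33 36
```

```text
t 34.5 own 1.9 98.0 304.5 yaw -3.0 gap 37.4 F [ 0.2 -0.1  0.9] T [ 0.01 -0.03  0.09]
top ch [(-60, np.float64(-0.3)), (121, np.float64(1.2)), (-177, np.float64(3.3)), (-122, np.float64(-1.9))] mean 0.6 mark []
side ch [(-179, np.float64(0.6)), (3, np.float64(2.7)), (121, np.float64(0.9)), (-57, np.float64(2.9)), (61, np.float64(1.0)), (-118, np.float64(1.7))] mean 1.6 mark [np.float64(-179.3)]
[-0.2, -0.1, 0.18, 0, 0.98, -0.2, -0.09, 0.18, 0, 0.98, -0.2, -0.08, 0.19, 0, 0.98, -0.2, -0.06, 0.19, 0, 0.98, -0.2, -0.04, 0.2, 0, 0.98, -0.2, -0.03, 0.2, 0, 0.98, -0.2, -0.01, 0.2, 0, 0.98, -0.2, 0, 0.2, 0, 0.98]
[-0.2, 0.02, 0.2, 0, 0.98, -0.2, 0.03, 0.2, 0, 0.98, -0.2, 0.05, 0.2, 0, 0.98, -0.2, 0.07, 0.19, 0, 0.98, -0.2, 0.08, 0.19, 0, 0.98, -0.2, 0.1, 0.18, 0, 0.99, -0.2, 0.11, 0.18, 0, 0.98, -0.2, 0.12, 0.17, 0.01, 0.99]
[-0.2, 0.13, 0.15, 0, 0.98, -0.2, 0.15, 0.14, 0.01, 0.99, -0.2, 0.16, 0.13, 0, 0.98, -0.2, 0.17, 0.13, 0.01, 0.99, -0.2, -0, -0, 0.83, -0, -0.2, -0, -0, 0.83, -0, -0.2, -0, -0, 0.82, -0, -1, 0, 0, 0, 0]
[-1, 0, 0, 0, 0, -1, 0, 0, 0, 0, -1, 0, 0, 0, 0, -1, 0, 0, 0, 0]
[-1, 0, -0.34, -0.18, -0, -1, 0, -0.34, -0.17, -0, -1, 0, -0.37, -0.11, -0, -1, 0, -0.37, -0.1, -0, -1, -0, -0.38, -0.03, -0, -1, -0, -0.39, -0.03, -0, -1, -0, -0.38, 0.05, -0, -1, -0, -0.38, 0.05, -0]
[-1, -0, -0.36, 0.12, -0, -1, -0, -0.37, 0.13, -0, -1, -0, -0.33, 0.19, -0, -1, -0, -0.33, 0.19, -0, -1, 0, 0, 0, 0]
```

Request:
servo_tool(deltas=[-0.2, -0.1, 0.18, 0, 0.98, -0.2, -0.09, 0.18, 0, 0.98, -0.2, -0.08, 0.19, 0, 0.98, -0.2, -0.06, 0.19, 0, 0.98, -0.2, -0.04, 0.2, 0, 0.98, -0.2, -0.03, 0.2, 0, 0.98, -0.2, -0.01, 0.2, 0, 0.98, -0.2, 0, 0.2, 0, 0.98])

```text
t: 35.8
eef_pos: [524.4, -179.3, 301.2]
eef_rot: [-0.0, 0.942, -0.334, -0.001]
wrist_force: [-0.8, -0.6, 0.6]
finger_gap: 0.399
```

Request:
servo_tool(deltas=[-0.2, 0.02, 0.2, 0, 0.98, -0.2, 0.03, 0.2, 0, 0.98, -0.2, 0.05, 0.2, 0, 0.98, -0.2, 0.07, 0.19, 0, 0.98, -0.2, 0.08, 0.19, 0, 0.98, -0.2, 0.1, 0.18, 0, 0.99, -0.2, 0.11, 0.18, 0, 0.98, -0.2, 0.12, 0.17, 0.01, 0.99])

```text
t: 36.8
eef_pos: [497.0, -220.2, 301.0]
eef_rot: [0.0, 0.793, -0.609, -0.001]
wrist_force: [-0.3, -0.2, 0.5]
finger_gap: 0.401
```

Request:
servo_tool(deltas=[-0.2, 0.13, 0.15, 0, 0.98, -0.2, 0.15, 0.14, 0.01, 0.99, -0.2, 0.16, 0.13, 0, 0.98, -0.2, 0.17, 0.13, 0.01, 0.99, -0.2, 0, 0, 0.83, 0, -0.2, 0, 0, 0.83, 0, -0.2, 0, 0, 0.82, 0, -1, 0, 0, 0, 0])

```text
t: 37.8
eef_pos: [482.0, -240.0, 224.5]
eef_rot: [-0.001, -0.688, 0.725, 0.003]
wrist_force: [0.2, -0.5, 1.0]
finger_gap: 0.337
```

Request:
servo_tool(deltas=[-1, 0, 0, 0, 0, -1, 0, 0, 0, 0, -1, 0, 0, 0, 0, -1, 0, 0, 0, 0, -1, 0, 0, 0, 0])

```text
t: 38.42
eef_pos: [484.3, -241.9, 227.8]
eef_rot: [0.0, -0.688, 0.726, -0.002]
wrist_force: [0.2, -3.6, 3.9]
finger_gap: 0.149
```

```bash
python3 st.py
```

```text
t 38.425 own -61.3 -8.1 227.8 yaw -93.0 gap 13.9 F [ 0.2 -3.6  3.9] T [-0.73 -0.1   0.16]
```

Request:
servo_tool(deltas=[-1, 0, -0.34, -0.18, 0, -1, 0, -0.34, -0.17, 0, -1, 0, -0.37, -0.11, 0, -1, 0, -0.37, -0.1, 0, -1, 0, -0.38, -0.03, 0, -1, 0, -0.39, -0.03, 0, -1, 0, -0.38, 0.05, 0, -1, 0, -0.38, 0.05, 0])

```text
t: 39.42
eef_pos: [568.3, -245.3, 241.1]
eef_rot: [-0.003, -0.688, 0.726, 0.004]
wrist_force: [-5.4, -1.2, 1.2]
finger_gap: 0.147
```

Request:
servo_tool(deltas=[-1, 0, -0.36, 0.12, 0, -1, 0, -0.37, 0.13, 0, -1, 0, -0.33, 0.19, 0, -1, 0, -0.33, 0.19, 0, -1, 0, 0, 0, 0, -1, 0, 0, 0, 0])

```text
t: 40.17
eef_pos: [614.0, -247.2, 222.2]
eef_rot: [0.0, -0.688, 0.725, 0.0]
wrist_force: [0.1, -2.0, -5.0]
finger_gap: 0.146
```

```bash
python3 st.py; python3 ang.py
```

```text
t 40.175 own 68.4 -6.6 222.2 yaw -93.0 gap 13.6 F [ 0.1 -2.  -5. ] T [-0.34  0.31  0.24]
top ch [(63, np.float64(3.3)), (124, np.float64(4.4)), (-1, np.float64(-0.7)), (-117, np.float64(3.3)), (-175, np.float64(5.3)), (-57, np.float64(3.0))] mean 3.1 mark [np.float64(-116.2)]
side ch [(63, np.float64(2.6)), (-1, np.float64(-0.9)), (-54, np.float64(6.0)), (-176, np.float64(4.1)), (120, np.float64(-0.3)), (-119, np.float64(0.5))] mean 2.0 mark [np.float64(-116.4)]
```

Request:
servo_tool(deltas=[-1, 0, 0.18, -0.12, 0, -1, 0, 0, 0, 0, -0.1, 0, 0, 0, 0, -0.1, 0, 0, 0, 0, -0.1, 0, 0, -1, 0, -0.1, 0, 0, -1, 0, -0.1, 0, 0, -1, 0])

```text
t: 41.35
eef_pos: [609.1, -246.7, 320.0]
eef_rot: [0.001, -0.688, 0.725, -0.001]
wrist_force: [0.8, -0.4, -0.3]
finger_gap: 0.45
```

```bash
python3 ang.py; python3 q.py BDR; python3 - <<'E'
from plan import *
from h import *
manip.capture('top');manip.capture('side')
print(pp('beaker','top',2),pp('beaker','side',2),pp('reagent','top',1),pp('washbottle','top',1))
plan([([600,-120,300],-60,-0.2),([441,313,180],-9.5,-0.2)])
E
```

```text
top ch [(-4, np.float64(-4.1)), (-178, np.float64(1.7)), (-61, np.float64(-0.8)), (118, np.float64(-1.9)), (-119, np.float64(0.5)), (57, np.float64(-2.7))] mean -1.2 mark [np.float64(-120.6)]
side ch [(57, np.float64(-2.7)), (-180, np.float64(0.1)), (118, np.float64(-1.5)), (-119, np.float64(0.7)), (-60, np.float64(0.3)), (-5, np.float64(-4.9))] mean -1.3 mark [np.float64(-120.0)]
B c 432.0 256.4 yaw -99.7 err 0.35 {'top': np.float64(561.0), 'side': np.float64(620.0)} grip [441.9 314.6]
D c 531.9 426.0 yaw -78.5 err 0.4 {'top': np.float64(515.0), 'side': np.float64(705.0)} grip [520.1 483.9]
R c 474.0 65.8 yaw -79.9 err 0.22 {'top': np.float64(599.0), 'side': np.float64(549.0)} grip [463.6 123.8]
[([410.0, 382.0, -1.0], 0.62), ([440.0, 257.0, 6.0], 0.45)] [([416.0, 379.0, 2.0], 0.65), ([551.0, -192.0, 68.0], 0.63)] [([409.0, -121.0, 2.0], 0.76)] [([716.0, -30.0, 2.0], 0.96)]
[-0.2, -0.53, 0.06, 0.07, -0.9, -0.2, -0.53, 0.02, 0.07, -0.9, -0.2, -0.53, -0.01, 0.07, -0.9, -0.2, -0.53, -0.05, 0.07, -0.9, -0.2, -0.52, -0.09, 0.07, -0.9, -0.2, -0.52, -0.13, 0.07, -0.9, -0.2, -0.5, -0.16, 0.07, -0.9, -0.2, -0.49, -0.2, 0.07, -0.9]
[-0.2, -0.89, -0.15, 0.24, -0.65, -0.2, -0.88, -0.2, 0.23, -0.65, -0.2, -0.87, -0.25, 0.24, -0.65, -0.2, -0.86, -0.29, 0.23, -0.65, -0.2, -0.84, -0.34, 0.24, -0.65, -0.2, -0.82, -0.38, 0.23, -0.65, -0.2, -0.8, -0.42, 0.24, -0.65, -0.2, -0.78, -0.46, 0.23, -0.65]
[-0.2, -0.75, -0.5, 0.24, -0.65, -0.2, -0.73, -0.54, 0.23, -0.65, -0.2, -0.7, -0.58, 0.24, -0.65, -0.2, -0.67, -0.61, 0.23, -0.64, -0.2, -0.63, -0.65, 0.24, -0.65, -0.2, -0.6, -0.68, 0.23, -0.64, -0.2, -0.56, -0.71, 0.24, -0.65, -0.2, -0.53, -0.73, 0.23, -0.64]
[-0.2, -0.48, -0.76, 0.24, -0.65]
```

Request:
servo_tool(deltas=[-0.2, -0.53, 0.06, 0.07, -0.9, -0.2, -0.53, 0.02, 0.07, -0.9, -0.2, -0.53, -0.01, 0.07, -0.9, -0.2, -0.53, -0.05, 0.07, -0.9, -0.2, -0.52, -0.09, 0.07, -0.9, -0.2, -0.52, -0.13, 0.07, -0.9, -0.2, -0.5, -0.16, 0.07, -0.9, -0.2, -0.49, -0.2, 0.07, -0.9])

```text
t: 43.05
eef_pos: [599.9, -119.7, 300.2]
eef_rot: [-0.0, 0.867, -0.499, 0.0]
wrist_force: [-0.6, 0.0, 0.1]
finger_gap: 0.401
```

Request:
servo_tool(deltas=[-0.2, -0.89, -0.15, 0.24, -0.65, -0.2, -0.88, -0.2, 0.23, -0.65, -0.2, -0.87, -0.25, 0.24, -0.65, -0.2, -0.86, -0.29, 0.23, -0.65, -0.2, -0.84, -0.34, 0.24, -0.65, -0.2, -0.82, -0.38, 0.23, -0.65, -0.2, -0.8, -0.42, 0.24, -0.65, -0.2, -0.78, -0.46, 0.23, -0.65])

```text
t: 44.05
eef_pos: [524.6, 85.3, 243.4]
eef_rot: [-0.0, 0.951, -0.309, 0.0]
wrist_force: [-0.5, 0.6, -0.3]
finger_gap: 0.399
```

Request:
servo_tool(deltas=[-0.2, -0.75, -0.5, 0.24, -0.65, -0.2, -0.73, -0.54, 0.23, -0.65, -0.2, -0.7, -0.58, 0.24, -0.65, -0.2, -0.67, -0.61, 0.23, -0.64, -0.2, -0.63, -0.65, 0.24, -0.65, -0.2, -0.6, -0.68, 0.23, -0.64, -0.2, -0.56, -0.71, 0.24, -0.65, -0.2, -0.53, -0.73, 0.23, -0.64])

```text
t: 45.05
eef_pos: [449.4, 289.1, 187.0]
eef_rot: [-0.0, 0.994, -0.107, 0.0]
wrist_force: [-0.4, -0.2, -0.1]
finger_gap: 0.404
```

Request:
servo_tool(deltas=[-0.2, -0.48, -0.76, 0.24, -0.65, -0.2, 0, 0, 0, 0])

```text
t: 45.3
eef_pos: [439.0, 315.6, 179.8]
eef_rot: [-0.001, 0.997, -0.08, -0.001]
wrist_force: [0.0, 0.4, 0.6]
finger_gap: 0.398
```

```bash
python3 - <<'E'
from v import *
from plan import *
view('v5',(190,180,120,90),(220,230,120,100))
print(now()[1:],pp('sample1_c','side',5))
plan([([442,312,15],-9.7,-0.2,25),(6,0,-1)])
E
```

```text
(array([441.1616884 , 312.51595955, 180.11326691]), np.float64(-9.497065970140943)) [([527.0, 427.0, 7.0], 0.72)]
[-0.2, 0, -0, 0.79, 0, -0.2, 0, -0, 0.79, 0, -0.2, 0, -0, 0.79, 0.01, -0.2, 0, -0, 0.78, 0, -0.2, 0, -0, 0.79, 0.01, -0.2, 0, -0, 0.78, 0, -0.2, 0.01, -0, 0.79, 0.01, -1, 0, 0, 0, 0]
[-1, 0, 0, 0, 0, -1, 0, 0, 0, 0, -1, 0, 0, 0, 0, -1, 0, 0, 0, 0, -1, 0, 0, 0, 0]
```

View pics/v5.png

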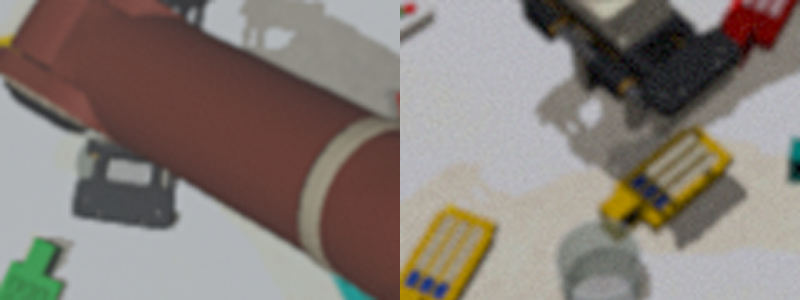

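Request:
servo_tool(deltas=[-0.2, 0, 0, 0.79, 0, -0.2, 0, 0, 0.79, 0, -0.2, 0, 0, 0.79, 0.01, -0.2, 0, 0, 0.78, 0, -0.2, 0, 0, 0.79, 0.01, -0.2, 0, 0, 0.78, 0, -0.2, 0.01, 0, 0.79, 0.01, -1, 0, 0, 0, 0])

```text
t: 46.45
eef_pos: [441.6, 310.9, 13.9]
eef_rot: [0.001, 0.996, -0.085, -0.001]
wrist_force: [0.2, 0.4, -0.7]
finger_gap: 0.335
```

Request:
servo_tool(deltas=[-1, 0, 0, 0, 0, -1, 0, 0, 0, 0, -1, 0, 0, 0, 0, -1, 0, 0, 0, 0, -1, 0, 0, 0, 0])

```text
t: 47.08
eef_pos: [442.2, 313.1, 16.0]
eef_rot: [-0.0, 0.996, -0.084, 0.001]
wrist_force: [-0.2, -1.4, 5.8]
finger_gap: 0.21
```

Request:
servo_tool(deltas=[-1, 0, 0, -0.5, 0, -1, 0, 0, -1, 0, -1, 0, 0, -1, 0, -1, 0, 0, -1, 0, -1, 0, 0, -1, 0, -1, 0, 0, -1, 0])

```text
t: 47.82
eef_pos: [440.7, 312.8, 181.4]
eef_rot: [-0.0, 0.996, -0.084, -0.0]
wrist_force: [0.4, 0.2, -2.2]
finger_gap: 0.21
```

```bash
python3 st.py; python3 - <<'E'
from plan import *
e,b=plan([(own(-1,235,240),-3,-1)]); plan([(own(-1,215,218),-3,-1,20)],e,b)
E
```

```text
t 47.825 own -133.9 543.5 181.4 yaw -9.6 gap 19.5 F [ 0.4  0.2 -2.2] T [ 0.02 -0.11  0.07]
[-1, 0.47, 0.81, -0.16, -0.12, -1, 0.46, 0.81, -0.16, -0.12, -1, 0.45, 0.82, -0.16, -0.12, -1, 0.44, 0.82, -0.16, -0.12, -1, 0.43, 0.83, -0.16, -0.12, -1, 0.43, 0.83, -0.16, -0.12, -1, 0.42, 0.83, -0.17, -0.12, -1, 0.41, 0.84, -0.16, -0.12]
[-1, 0.4, 0.84, -0.17, -0.12, -1, 0.39, 0.85, -0.16, -0.12, -1, 0.38, 0.85, -0.17, -0.12, -1, 0.38, 0.85, -0.16, -0.12]
[-1, 0, 0.33, 0.36, -0, -1, 0, 0.34, 0.37, -0]
```

Request:
servo_tool(deltas=[-1, 0.47, 0.81, -0.16, -0.12, -1, 0.46, 0.81, -0.16, -0.12, -1, 0.45, 0.82, -0.16, -0.12, -1, 0.44, 0.82, -0.16, -0.12, -1, 0.43, 0.83, -0.16, -0.12, -1, 0.43, 0.83, -0.16, -0.12, -1, 0.42, 0.83, -0.17, -0.12, -1, 0.41, 0.84, -0.16, -0.12])

```text
t: 48.82
eef_pos: [518.8, 102.2, 219.2]
eef_rot: [-0.0, 0.999, -0.045, -0.0]
wrist_force: [0.5, 0.5, -1.4]
finger_gap: 0.207
```

Request:
servo_tool(deltas=[-1, 0.4, 0.84, -0.17, -0.12, -1, 0.39, 0.85, -0.16, -0.12, -1, 0.38, 0.85, -0.17, -0.12, -1, 0.38, 0.85, -0.16, -0.12, -1, 0, 0.33, 0.36, 0, -1, 0, 0.34, 0.35, 0, -1, 0, 0, 0, 0])

```text
t: 49.7
eef_pos: [555.1, -22.5, 215.5]
eef_rot: [0.0, 1.0, -0.026, -0.002]
wrist_force: [0.1, 0.7, -1.9]
finger_gap: 0.21
```

```bash
python3 st.py; python3 ang.py
```

```text
t 49.7 own -2.2 214.6 215.5 yaw -3.0 gap 19.5 F [ 0.1  0.7 -1.9] T [ 0.02 -0.1  -0.05]
top ch [(121, np.float64(0.9)), (-4, np.float64(-4.4)), (59, np.float64(-1.2))] mean -1.6 mark []
side ch [(-57, np.float64(2.9)), (-3, np.float64(-2.8)), (120, np.float64(0.4)), (-180, np.float64(0.4)), (-121, np.float64(-1.4)), (58, np.float64(-2.3))] mean -0.5 mark [np.float64(-121.3)]
```

Request:
servo_tool(deltas=[-1, 0, 0.5, -0.03, 0, -1, 0, 0.5, 0, 0, -1, 0, 0.4, 0, 0, -1, 0, 0.4, 0, 0, -1, 0, 0.4, 0, 0, -1, 0, 0, 0, 0])

```text
t: 50.75
eef_pos: [553.0, -90.4, 217.7]
eef_rot: [0.001, 1.0, -0.028, -0.0]
wrist_force: [-0.2, -0.8, -1.8]
finger_gap: 0.21
```

```bash
python3 st.py
```

```text
t 50.75 own -0.7 146.8 217.7 yaw -3.2 gap 19.5 F [-0.2 -0.8 -1.8] T [-0.06  0.06 -0.02]
```

Request:
servo_tool(deltas=[-1, 0, 0.4, 0, 0, -1, 0, 0.4, 0, 0, -1, 0, 0.3, 0, 0, -1, 0, 0.2, 0, 0, -1, 0, 0.1, 0, 0, -1, 0, 0.1, 0, 0, -1, 0, 0, 0, 0])

```text
t: 51.62
eef_pos: [550.5, -133.2, 217.9]
eef_rot: [0.0, 1.0, -0.026, -0.0]
wrist_force: [-2.4, 1.6, -1.4]
finger_gap: 0.214
```

Request:
servo_tool(deltas=[-1, 0, 0.1, 0, 0, -1, 0, 0.1, 0, 0, -1, 0, 0, 0, 0])

```text
t: 52.0
eef_pos: [550.8, -135.3, 218.3]
eef_rot: [-0.003, 1.0, -0.025, 0.0]
wrist_force: [-1.4, 5.4, 0.2]
finger_gap: 0.209
```

```bash
python3 st.py
```

```text
t 52.0 own -0.6 101.8 218.3 yaw -2.9 gap 19.4 F [-1.4  5.4  0.2] T [ 1.37  0.49 -0.12]
```

Request:
servo_tool(deltas=[-1, 0, 0.1, 0, 0, -1, 0, 0.1, 0, 0, -1, 0, 0, 0, 0, -1, 0, -0.2, 0, 0, -0.2, 0, 0, 0, 0, -0.2, 0, 0, 0, 0, -0.2, 0, 0, 0, 0])

```text
t: 52.88
eef_pos: [551.1, -140.4, 218.4]
eef_rot: [0.001, 1.0, -0.027, 0.001]
wrist_force: [-0.2, 0.5, -0.1]
finger_gap: 0.394
```

Request:
servo_tool(deltas=[-0.2, 0, 0, -0.8, 0, -0.2, 0, 0, -1, 0, -0.2, 0, 0, -1, 0, -0.2, 0, 0, 0, 0])

```text
t: 53.38
eef_pos: [552.2, -139.5, 304.6]
eef_rot: [0.001, 1.0, -0.027, 0.003]
wrist_force: [-0.6, -0.3, -0.3]
finger_gap: 0.406
```

```bash
python3 st.py; python3 pr.py -33 34
```

```text
t 53.375 own 1.1 97.7 304.6 yaw -3.1 gap 37.8 F [-0.6 -0.3 -0.3] T [-0.09 -0.11  0.  ]
top ch [(121, np.float64(0.7)), (-177, np.float64(2.6)), (-118, np.float64(1.9)), (-61, np.float64(-0.9))] mean 1.1 mark [np.float64(-119.0)]
side ch [(-59, np.float64(0.8)), (-3, np.float64(-3.1)), (-121, np.float64(-0.6)), (179, np.float64(-0.7)), (118, np.float64(-2.1)), (61, np.float64(1.0))] mean -0.8 mark [np.float64(-120.0)]
[-0.2, -0.1, 0.17, 0, 0.98, -0.2, -0.09, 0.18, 0, 0.98, -0.2, -0.07, 0.19, 0, 0.98, -0.2, -0.06, 0.19, 0, 0.98, -0.2, -0.04, 0.2, 0, 0.98, -0.2, -0.03, 0.2, 0, 0.98, -0.2, -0.01, 0.2, 0, 0.98, -0.2, 0, 0.2, 0, 0.98]
[-0.2, 0.02, 0.2, 0, 0.98, -0.2, 0.04, 0.2, 0, 0.98, -0.2, 0.05, 0.2, 0, 0.98, -0.2, 0.07, 0.19, 0, 0.98, -0.2, 0.08, 0.19, 0, 0.98, -0.2, 0.1, 0.18, 0, 0.98, -0.2, 0.11, 0.17, 0, 0.98, -0.2, 0.12, 0.16, 0.01, 0.99]
[-0.2, 0.13, 0.15, 0, 0.98, -0.2, 0.15, 0.14, 0.01, 0.99, -0.2, 0.16, 0.13, 0, 0.98, -0.2, 0.16, 0.13, 0.01, 0.99, -0.2, 0, -0, 0.83, -0, -0.2, 0, -0, 0.83, -0, -0.2, 0, -0, 0.82, -0, -1, 0, 0, 0, 0]
[-1, 0, 0, 0, 0, -1, 0, 0, 0, 0, -1, 0, 0, 0, 0, -1, 0, 0, 0, 0]
[-1, 0, -0.33, -0.17, -0, -1, 0, -0.33, -0.17, -0, -1, 0, -0.36, -0.11, -0, -1, 0, -0.36, -0.1, -0, -1, 0, -0.37, -0.03, -0, -1, -0, -0.37, -0.04, -0, -1, 0, -0.37, 0.04, -0, -1, -0, -0.37, 0.04, -0]
[-1, -0, -0.36, 0.11, -0, -1, -0, -0.36, 0.11, -0, -1, -0, -0.33, 0.18, -0, -1, -0, -0.32, 0.18, -0, -1, 0, 0, 0, 0]
```

Request:
servo_tool(deltas=[-0.2, -0.1, 0.17, 0, 0.98, -0.2, -0.09, 0.18, 0, 0.98, -0.2, -0.07, 0.19, 0, 0.98, -0.2, -0.06, 0.19, 0, 0.98, -0.2, -0.04, 0.2, 0, 0.98, -0.2, -0.03, 0.2, 0, 0.98, -0.2, -0.01, 0.2, 0, 0.98, -0.2, 0, 0.2, 0, 0.98])

```text
t: 54.68
eef_pos: [523.6, -179.4, 301.3]
eef_rot: [0.0, 0.942, -0.335, -0.001]
wrist_force: [-0.9, 0.2, -0.4]
finger_gap: 0.398
```

Request:
servo_tool(deltas=[-0.2, 0.02, 0.2, 0, 0.98, -0.2, 0.04, 0.2, 0, 0.98, -0.2, 0.05, 0.2, 0, 0.98, -0.2, 0.07, 0.19, 0, 0.98, -0.2, 0.08, 0.19, 0, 0.98, -0.2, 0.1, 0.18, 0, 0.98, -0.2, 0.11, 0.17, 0, 0.98, -0.2, 0.12, 0.16, 0.01, 0.99])

```text
t: 55.68
eef_pos: [497.0, -220.3, 301.0]
eef_rot: [0.0, 0.793, -0.609, -0.001]
wrist_force: [0.6, 0.7, 0.0]
finger_gap: 0.399
```

Request:
servo_tool(deltas=[-0.2, 0.13, 0.15, 0, 0.98, -0.2, 0.15, 0.14, 0.01, 0.99, -0.2, 0.16, 0.13, 0, 0.98, -0.2, 0.16, 0.13, 0.01, 0.99, -0.2, 0, 0, 0.83, 0, -0.2, 0, 0, 0.83, 0, -0.2, 0, 0, 0.82, 0, -1, 0, 0, 0, 0])

```text
t: 56.68
eef_pos: [482.0, -239.8, 224.5]
eef_rot: [-0.001, -0.688, 0.725, 0.003]
wrist_force: [-0.4, -0.4, -0.1]
finger_gap: 0.337
```

Request:
servo_tool(deltas=[-1, 0, 0, 0, 0, -1, 0, 0, 0, 0, -1, 0, 0, 0, 0, -1, 0, 0, 0, 0, -1, 0, 0, 0, 0])

```text
t: 57.3
eef_pos: [484.3, -241.8, 227.8]
eef_rot: [0.0, -0.688, 0.726, -0.002]
wrist_force: [0.9, -4.8, 3.4]
finger_gap: 0.145
```

Request:
servo_tool(deltas=[-1, 0, -0.33, -0.17, 0, -1, 0, -0.33, -0.17, 0, -1, 0, -0.36, -0.11, 0, -1, 0, -0.36, -0.1, 0, -1, 0, -0.37, -0.03, 0, -1, 0, -0.37, -0.04, 0, -1, 0, -0.37, 0.04, 0, -1, 0, -0.37, 0.04, 0])

```text
t: 58.3
eef_pos: [565.4, -245.2, 241.7]
eef_rot: [-0.004, -0.688, 0.726, 0.004]
wrist_force: [-4.5, -2.1, 1.0]
finger_gap: 0.148
```

Request:
servo_tool(deltas=[-1, 0, -0.36, 0.11, 0, -1, 0, -0.36, 0.11, 0, -1, 0, -0.33, 0.18, 0, -1, 0, -0.32, 0.18, 0, -1, 0, 0, 0, 0, -1, 0, 0, 0, 0])

```text
t: 59.05
eef_pos: [610.6, -247.1, 224.5]
eef_rot: [0.0, -0.688, 0.725, 0.0]
wrist_force: [0.1, -2.3, -3.6]
finger_gap: 0.146
```

```bash
python3 st.py; python3 ang.py
```

```text
t 59.05 own 65.0 -6.7 224.5 yaw -93.0 gap 13.6 F [ 0.1 -2.3 -3.6] T [-0.61  0.2   0.15]
top ch [(2, np.float64(1.7)), (122, np.float64(2.3)), (60, np.float64(-0.5)), (-117, np.float64(2.6)), (-178, np.float64(2.3)), (-62, np.float64(-2.2))] mean 1.0 mark [np.float64(-58.7)]
side ch [(-120, np.float64(0.2)), (116, np.float64(-3.8)), (-61, np.float64(-1.4)), (0, np.float64(0.3)), (178, np.float64(-2.1))] mean -1.4 mark [np.float64(-59.9)]
```

Request:
servo_tool(deltas=[-0.1, 0, 0, 0, 0, -0.1, 0, 0, 0, 0, -0.1, 0, 0, -1, 0, -0.1, 0, 0, -1, 0, -0.1, 0, 0, -1, 0])

```text
t: 59.98
eef_pos: [611.0, -245.7, 317.7]
eef_rot: [0.001, -0.689, 0.725, -0.0]
wrist_force: [0.8, -1.3, 0.2]
finger_gap: 0.45
```

```bash
python3 ang.py; python3 q.py DR; python3 - <<'E'
from plan import *
plan([([600,-120,300],-60,-0.1),([520.5,482,170],11.3,-0.1)])
E
```

```text
top ch [(-58, np.float64(2.5)), (-179, np.float64(1.2)), (1, np.float64(0.8)), (120, np.float64(-0.2)), (-116, np.float64(4.2))] mean 1.7 mark [np.float64(-59.5)]
side ch [(57, np.float64(-2.7)), (-62, np.float64(-2.0)), (117, np.float64(-2.5)), (-1, np.float64(-1.0)), (-120, np.float64(-0.4)), (180, np.float64(-0.5))] mean -1.5 mark [np.float64(-59.8)]
D c 531.9 426.0 yaw -78.5 err 0.44 {'top': np.float64(514.0), 'side': np.float64(684.0)} grip [520.2 483.8]
R c 474.1 65.7 yaw -79.8 err 0.22 {'top': np.float64(600.0), 'side': np.float64(547.0)} grip [463.7 123.8]
[-0.1, -0.53, 0.07, 0.06, -0.9, -0.1, -0.53, 0.03, 0.06, -0.9, -0.1, -0.53, -0.01, 0.06, -0.9, -0.1, -0.53, -0.05, 0.06, -0.9, -0.1, -0.52, -0.08, 0.06, -0.9, -0.1, -0.51, -0.12, 0.06, -0.9, -0.1, -0.51, -0.16, 0.05, -0.9, -0.1, -0.49, -0.19, 0.06, -0.9]
[-0.1, -0.85, -0.35, 0.2, -0.71, -0.1, -0.83, -0.4, 0.2, -0.71, -0.1, -0.8, -0.45, 0.2, -0.71, -0.1, -0.78, -0.49, 0.2, -0.71, -0.1, -0.75, -0.53, 0.2, -0.71, -0.1, -0.72, -0.58, 0.2, -0.71, -0.1, -0.68, -0.62, 0.2, -0.71, -0.1, -0.65, -0.65, 0.2, -0.71]
[-0.1, -0.61, -0.69, 0.2, -0.71, -0.1, -0.57, -0.72, 0.19, -0.7, -0.1, -0.53, -0.75, 0.2, -0.71, -0.1, -0.48, -0.78, 0.19, -0.7, -0.1, -0.44, -0.81, 0.2, -0.71, -0.1, -0.39, -0.83, 0.19, -0.7, -0.1, -0.35, -0.85, 0.2, -0.71, -0.1, -0.3, -0.87, 0.19, -0.7]
[-0.1, -0.25, -0.89, 0.2, -0.71, -0.1, -0.2, -0.9, 0.19, -0.7, -0.1, -0.14, -0.91, 0.2, -0.71, -0.1, -0.09, -0.92, 0.19, -0.7, -0.1, -0.04, -0.92, 0.2, -0.71, -0.1, 0, -0.91, 0.19, -0.7]
```

Request:
servo_tool(deltas=[-0.1, -0.53, 0.07, 0.06, -0.9, -0.1, -0.53, 0.03, 0.06, -0.9, -0.1, -0.53, -0.01, 0.06, -0.9, -0.1, -0.53, -0.05, 0.06, -0.9, -0.1, -0.52, -0.08, 0.06, -0.9, -0.1, -0.51, -0.12, 0.06, -0.9, -0.1, -0.51, -0.16, 0.05, -0.9, -0.1, -0.49, -0.19, 0.06, -0.9])

```text
t: 61.38
eef_pos: [600.1, -119.7, 300.4]
eef_rot: [0.0, 0.867, -0.499, -0.001]
wrist_force: [0.8, -0.9, 0.2]
finger_gap: 0.451
```

Request:
servo_tool(deltas=[-0.1, -0.85, -0.35, 0.2, -0.71, -0.1, -0.83, -0.4, 0.2, -0.71, -0.1, -0.8, -0.45, 0.2, -0.71, -0.1, -0.78, -0.49, 0.2, -0.71, -0.1, -0.75, -0.53, 0.2, -0.71, -0.1, -0.72, -0.58, 0.2, -0.71, -0.1, -0.68, -0.62, 0.2, -0.71, -0.1, -0.65, -0.65, 0.2, -0.71])

```text
t: 62.38
eef_pos: [571.5, 100.5, 253.1]
eef_rot: [-0.0, 0.957, -0.29, 0.0]
wrist_force: [-1.0, -0.4, -0.1]
finger_gap: 0.449
```

Request:
servo_tool(deltas=[-0.1, -0.61, -0.69, 0.2, -0.71, -0.1, -0.57, -0.72, 0.19, -0.7, -0.1, -0.53, -0.75, 0.2, -0.71, -0.1, -0.48, -0.78, 0.19, -0.7, -0.1, -0.44, -0.81, 0.2, -0.71, -0.1, -0.39, -0.83, 0.19, -0.7, -0.1, -0.35, -0.85, 0.2, -0.71, -0.1, -0.3, -0.87, 0.19, -0.7])

```text
t: 63.38
eef_pos: [542.1, 319.0, 206.2]
eef_rot: [-0.0, 0.998, -0.069, -0.0]
wrist_force: [0.2, 0.6, 0.4]
finger_gap: 0.45
```

Request:
servo_tool(deltas=[-0.1, -0.25, -0.89, 0.2, -0.71, -0.1, -0.2, -0.9, 0.19, -0.7, -0.1, -0.14, -0.91, 0.2, -0.71, -0.1, -0.09, -0.92, 0.19, -0.7, -0.1, -0.04, -0.92, 0.2, -0.71, -0.1, 0, -0.91, 0.19, -0.7, -0.1, 0, 0, 0, 0])

```text
t: 64.25
eef_pos: [518.2, 484.5, 170.4]
eef_rot: [-0.001, 0.995, 0.101, -0.001]
wrist_force: [-0.4, -0.0, -0.5]
finger_gap: 0.448
```

```bash
python3 - <<'E'
from v import *
from plan import *
view('v6',(150,150,140,110),(180,250,140,110))
print(now()[1:],pp('sample1_c','side',5))
plan([([521,482,15],11.3,-0.1,25),(6,0,-1)])
E
```

```text
(array([520.99936413, 481.3672337 , 171.24594737]), np.float64(11.275541023589813)) [([529.0, 422.0, 4.0], 0.71), ([713.0, -30.0, 9.0], 0.16)]
[-0.1, -0, -0.01, 0.75, -0, -0.1, -0, -0.01, 0.75, -0, -0.1, -0, -0.01, 0.74, -0, -0.1, -0, -0, 0.75, -0.01, -0.1, -0.01, -0.01, 0.74, -0, -0.1, -0, -0, 0.75, -0.01, -0.1, -0.01, -0.01, 0.74, -0, -1, 0, 0, 0, 0]
[-1, 0, 0, 0, 0, -1, 0, 0, 0, 0, -1, 0, 0, 0, 0, -1, 0, 0, 0, 0, -1, 0, 0, 0, 0]
```

View pics/v6.png

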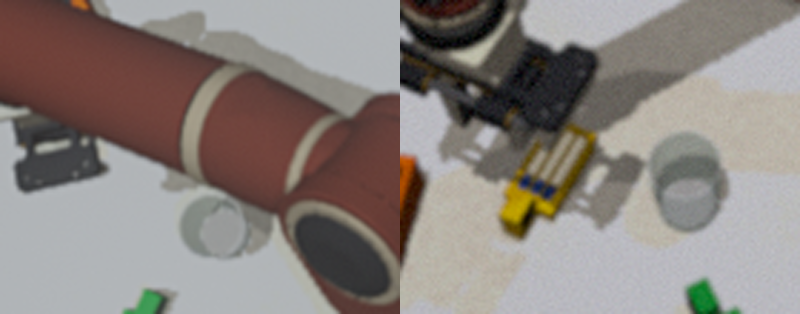

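```bash
python3 - <<'E'
from h import *
t=cv2.imread('pics/top0.png');s=cv2.imread('pics/side0.png')
a=cv2.resize(t[125:200,110:200],(480,400),interpolation=2); b=cv2.resize(s[290:390,115:215],(400,400),interpolation=2)
cv2.imwrite('pics/v7.png',np.hstack([a,b])[:,:800])
E
```

```text
(no output)
```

View pics/v7.png

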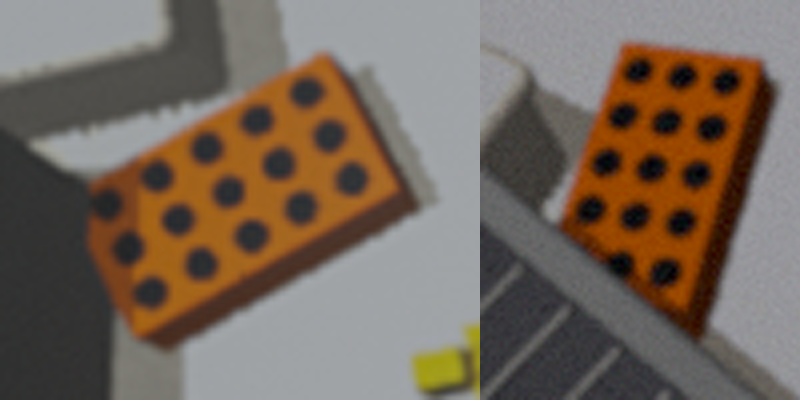

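```bash
python3 - <<'E'
from h import *
for z in(30,50,60,70,80,100):
    print(z,world([[184.6,160.6]],'top',z)[0].round(),world([[186.3,305.5]],'side',z)[0].round())
E
```

```text
30 [621. 510.  30.] [627. 499.  30.]
50 [616. 504.  50.] [616. 504.  50.]
60 [613. 501.  60.] [611. 507.  60.]
70 [611. 498.  70.] [606. 510.  70.]
80 [608. 496.  80.] [600. 512.  80.]
100 [603. 490. 100.] [589. 518. 100.]
```

Rack is 50 mm high, so the body (≥99 mm) clears it. Descending.

Request:
servo_tool(deltas=[-0.1, 0, -0.01, 0.75, 0, -0.1, 0, -0.01, 0.75, 0, -0.1, 0, -0.01, 0.74, 0, -0.1, 0, 0, 0.75, -0.01, -0.1, -0.01, -0.01, 0.74, 0, -0.1, 0, 0, 0.75, -0.01, -0.1, -0.01, -0.01, 0.74, 0, -1, 0, 0, 0, 0])

```text
t: 65.4
eef_pos: [519.2, 481.4, 12.3]
eef_rot: [0.002, 0.995, 0.099, -0.002]
wrist_force: [-0.3, 0.4, 0.4]
finger_gap: 0.385
```

Request:
servo_tool(deltas=[-1, 0, 0, 0, 0, -1, 0, 0, 0, 0, -1, 0, 0, 0, 0, -1, 0, 0, 0, 0, -1, 0, 0, 0, 0])

```text
t: 66.03
eef_pos: [520.7, 483.8, 16.2]
eef_rot: [-0.001, 0.995, 0.099, 0.001]
wrist_force: [-0.2, 0.3, 4.1]
finger_gap: 0.21
```

Request:
servo_tool(deltas=[-1, 0, 0, -0.5, 0, -1, 0, 0, -1, 0, -1, 0, 0, -1, 0, -1, 0, 0, -1, 0, -1, 0, 0, -1, 0, -1, 0, 0, -1, 0])

```text
t: 66.78
eef_pos: [519.9, 482.2, 181.1]
eef_rot: [0.001, 0.995, 0.099, -0.0]
wrist_force: [-0.3, 0.1, -1.3]
finger_gap: 0.211
```

```bash
python3 st.py; python3 - <<'E'
from plan import *
e,b=plan([(own(0,235,240),-3,-1)]); plan([(own(0,215,218),-3,-1,20)],e,b)
E
```

```text
t 66.775 own -63.7 716.9 181.1 yaw 11.4 gap 19.6 F [-0.3  0.1 -1.3] T [ 0.02 -0.1  -0.05]
[-1, -0.11, 0.95, -0.12, 0.18, -1, -0.1, 0.95, -0.12, 0.18, -1, -0.09, 0.95, -0.11, 0.18, -1, -0.07, 0.95, -0.12, 0.19, -1, -0.06, 0.95, -0.11, 0.18, -1, -0.04, 0.95, -0.12, 0.19, -1, -0.03, 0.95, -0.11, 0.18, -1, -0.02, 0.95, -0.12, 0.19]
[-1, -0, 0.95, -0.11, 0.18, -1, 0.01, 0.95, -0.12, 0.19, -1, 0.03, 0.95, -0.11, 0.18, -1, 0.04, 0.95, -0.12, 0.19, -1, 0.05, 0.95, -0.11, 0.18, -1, 0.07, 0.95, -0.12, 0.19, -1, 0.08, 0.95, -0.11, 0.18, -1, 0.07, 0.64, -0.08, 0.12]
[-1, 0.07, 0.64, -0.08, 0.13, -1, 0.08, 0.63, -0.07, 0.12]
[-1, -0, 0.33, 0.36, 0, -1, -0, 0.34, 0.37, 0]
```

Request:
servo_tool(deltas=[-1, -0.11, 0.95, -0.12, 0.18, -1, -0.1, 0.95, -0.12, 0.18, -1, -0.09, 0.95, -0.11, 0.18, -1, -0.07, 0.95, -0.12, 0.19, -1, -0.06, 0.95, -0.11, 0.18, -1, -0.04, 0.95, -0.12, 0.19, -1, -0.03, 0.95, -0.11, 0.18, -1, -0.02, 0.95, -0.12, 0.19])

```text
t: 67.78
eef_pos: [537.8, 253.4, 208.1]
eef_rot: [0.0, 0.999, 0.04, -0.0]
wrist_force: [0.8, 0.1, -1.5]
finger_gap: 0.212
```

Request:
servo_tool(deltas=[-1, 0, 0.95, -0.11, 0.18, -1, 0.01, 0.95, -0.12, 0.19, -1, 0.03, 0.95, -0.11, 0.18, -1, 0.04, 0.95, -0.12, 0.19, -1, 0.05, 0.95, -0.11, 0.18, -1, 0.07, 0.95, -0.12, 0.19, -1, 0.08, 0.95, -0.11, 0.18, -1, 0.07, 0.64, -0.08, 0.12])

```text
t: 68.78
eef_pos: [555.2, 34.7, 234.5]
eef_rot: [0.0, 1.0, -0.017, -0.0]
wrist_force: [0.3, -0.1, -0.8]
finger_gap: 0.21
```

Request:
servo_tool(deltas=[-1, 0.07, 0.64, -0.08, 0.13, -1, 0.08, 0.63, -0.07, 0.12, -1, 0, 0.33, 0.36, 0, -1, 0, 0.34, 0.35, 0, -1, 0, 0, 0, 0, -1, 0, 0, 0, 0])

```text
t: 69.53
eef_pos: [557.6, -20.8, 217.4]
eef_rot: [-0.001, 1.0, -0.025, -0.0]
wrist_force: [-0.1, 0.1, -1.3]
finger_gap: 0.213
```

```bash
python3 st.py; python3 ang.py
```

```text
t 69.525 own 0.3 216.5 217.4 yaw -2.9 gap 19.8 F [-0.1  0.1 -1.3] T [ 0.09 -0.09 -0.01]
top ch [(57, np.float64(-3.2)), (-1, np.float64(-0.8))] mean -2.0 mark []
side ch [(58, np.float64(-2.0)), (-60, np.float64(0.0)), (-120, np.float64(-0.3)), (-2, np.float64(-2.3)), (119, np.float64(-0.6)), (179, np.float64(-0.9))] mean -1.0 mark [np.float64(-60.8)]
```

Request:
servo_tool(deltas=[-1, 0, 0.5, 0, 0, -1, 0, 0.5, 0, 0, -1, 0, 0.4, 0, 0, -1, 0, 0.4, 0, 0, -1, 0, 0.4, 0, 0, -1, 0, 0, 0, 0])

```text
t: 70.58
eef_pos: [554.1, -89.3, 217.3]
eef_rot: [0.0, 1.0, -0.027, -0.0]
wrist_force: [-0.2, 0.3, -1.6]
finger_gap: 0.21
```

```bash
python3 st.py
```

```text
t 70.575 own 0.4 147.9 217.3 yaw -3.1 gap 19.5 F [-0.2  0.3 -1.6] T [ 0.04 -0.08  0.01]
```

Request:
servo_tool(deltas=[-1, 0, 0.4, 0, 0, -1, 0, 0.4, 0, 0, -1, 0, 0.3, 0, 0, -1, 0, 0.2, 0, 0, -1, 0, 0.1, 0, 0, -1, 0, 0.1, 0, 0, -1, 0, 0, 0, 0])

```text
t: 71.45
eef_pos: [551.9, -132.5, 217.5]
eef_rot: [-0.0, 1.0, -0.026, 0.0]
wrist_force: [-0.8, -0.5, -1.9]
finger_gap: 0.209
```

Request:
servo_tool(deltas=[-1, 0, 0.1, 0, 0, -1, 0, 0.1, 0, 0, -1, 0, 0, 0, 0])

```text
t: 71.82
eef_pos: [551.6, -133.0, 218.1]
eef_rot: [-0.004, 1.0, -0.024, 0.0]
wrist_force: [-1.6, 5.7, -0.1]
finger_gap: 0.214
```

```bash
python3 st.py
```

```text
t 71.825 own 0.2 104.1 218.1 yaw -2.7 gap 19.9 F [-1.6  5.7 -0.1] T [ 1.7   0.14 -0.04]
```

Request:
servo_tool(deltas=[-1, 0, 0.1, 0, 0, -1, 0, 0.1, 0, 0, -1, 0, 0, 0, 0, -1, 0, -0.25, 0, 0, -0.2, 0, 0, 0, 0, -0.2, 0, 0, 0, 0, -0.2, 0, 0, 0, 0])

```text
t: 72.7
eef_pos: [551.7, -138.5, 217.5]
eef_rot: [0.0, 1.0, -0.027, 0.0]
wrist_force: [-0.6, -0.6, -0.2]
finger_gap: 0.397
```

Request:
servo_tool(deltas=[-0.2, 0, 0, -0.8, 0, -0.2, 0, 0, -1, 0, -0.2, 0, 0, -1, 0, -0.2, 0, 0, 0, 0])

```text
t: 73.2
eef_pos: [553.0, -137.5, 303.9]
eef_rot: [0.001, 1.0, -0.027, 0.003]
wrist_force: [0.0, -0.1, -0.0]
finger_gap: 0.4
```

```bash
python3 st.py; python3 pr.py -33 34
```

```text
t 73.2 own 1.8 99.7 303.9 yaw -3.1 gap 37.2 F [ 0.  -0.1 -0. ] T [-0.08 -0.09  0.01]
top ch [(-62, np.float64(-1.6)), (-177, np.float64(2.7)), (120, np.float64(0.3)), (-118, np.float64(1.8))] mean 0.8 mark [np.float64(-60.6)]
side ch [(179, np.float64(-0.8)), (-119, np.float64(1.0)), (-60, np.float64(-0.5)), (59, np.float64(-0.9)), (2, np.float64(1.8)), (119, np.float64(-0.6))] mean -0.0 mark [np.float64(-59.0)]
[-0.2, -0.1, 0.18, 0, 0.98, -0.2, -0.09, 0.19, 0, 0.98, -0.2, -0.08, 0.19, 0, 0.98, -0.2, -0.06, 0.2, 0, 0.98, -0.2, -0.04, 0.2, 0, 0.98, -0.2, -0.03, 0.2, 0, 0.98, -0.2, -0.01, 0.21, 0, 0.98, -0.2, 0, 0.21, 0, 0.98]
[-0.2, 0.02, 0.2, 0, 0.98, -0.2, 0.04, 0.2, 0, 0.98, -0.2, 0.05, 0.2, 0, 0.98, -0.2, 0.07, 0.19, 0, 0.98, -0.2, 0.08, 0.19, 0, 0.98, -0.2, 0.1, 0.18, 0, 0.99, -0.2, 0.11, 0.17, 0, 0.98, -0.2, 0.12, 0.17, 0, 0.99]
[-0.2, 0.14, 0.16, 0, 0.98, -0.2, 0.15, 0.14, 0, 0.99, -0.2, 0.16, 0.13, 0, 0.98, -0.2, 0.17, 0.12, 0.01, 0.99, -0.2, -0, 0, 0.83, -0, -0.2, -0, 0, 0.83, -0, -0.2, -0, 0, 0.82, -0, -1, 0, 0, 0, 0]
[-1, 0, 0, 0, 0, -1, 0, 0, 0, 0, -1, 0, 0, 0, 0, -1, 0, 0, 0, 0]
[-1, 0, -0.33, -0.17, -0, -1, 0, -0.33, -0.17, -0, -1, 0, -0.36, -0.11, -0, -1, 0, -0.36, -0.1, -0, -1, 0, -0.37, -0.03, -0, -1, -0, -0.37, -0.04, -0, -1, 0, -0.37, 0.04, -0, -1, -0, -0.37, 0.04, -0]
[-1, -0, -0.36, 0.11, -0, -1, -0, -0.36, 0.11, -0, -1, -0, -0.33, 0.18, -0, -1, -0, -0.32, 0.18, -0, -1, 0, 0, 0, 0]
```

Request:
servo_tool(deltas=[-0.2, -0.1, 0.18, 0, 0.98, -0.2, -0.09, 0.19, 0, 0.98, -0.2, -0.08, 0.19, 0, 0.98, -0.2, -0.06, 0.2, 0, 0.98, -0.2, -0.04, 0.2, 0, 0.98, -0.2, -0.03, 0.2, 0, 0.98, -0.2, -0.01, 0.21, 0, 0.98, -0.2, 0, 0.21, 0, 0.98])

```text
t: 74.5
eef_pos: [523.9, -178.8, 300.6]
eef_rot: [-0.0, 0.942, -0.334, -0.001]
wrist_force: [-0.6, -0.5, -0.7]
finger_gap: 0.4
```

Request:
servo_tool(deltas=[-0.2, 0.02, 0.2, 0, 0.98, -0.2, 0.04, 0.2, 0, 0.98, -0.2, 0.05, 0.2, 0, 0.98, -0.2, 0.07, 0.19, 0, 0.98, -0.2, 0.08, 0.19, 0, 0.98, -0.2, 0.1, 0.18, 0, 0.99, -0.2, 0.11, 0.17, 0, 0.98, -0.2, 0.12, 0.17, 0, 0.99])

```text
t: 75.5
eef_pos: [497.0, -219.7, 300.7]
eef_rot: [0.0, 0.793, -0.609, -0.001]
wrist_force: [-0.4, 0.7, -1.0]
finger_gap: 0.397
```

Request:
servo_tool(deltas=[-0.2, 0.14, 0.16, 0, 0.98, -0.2, 0.15, 0.14, 0, 0.99, -0.2, 0.16, 0.13, 0, 0.98, -0.2, 0.17, 0.12, 0.01, 0.99, -0.2, 0, 0, 0.83, 0, -0.2, 0, 0, 0.83, 0, -0.2, 0, 0, 0.82, 0, -1, 0, 0, 0, 0])

```text
t: 76.5
eef_pos: [482.1, -240.0, 224.6]
eef_rot: [-0.001, -0.688, 0.725, 0.003]
wrist_force: [-1.1, 0.1, 0.6]
finger_gap: 0.333
```

Request:
servo_tool(deltas=[-1, 0, 0, 0, 0, -1, 0, 0, 0, 0, -1, 0, 0, 0, 0, -1, 0, 0, 0, 0, -1, 0, 0, 0, 0])

```text
t: 77.12
eef_pos: [484.5, -241.9, 227.8]
eef_rot: [0.0, -0.688, 0.726, -0.002]
wrist_force: [0.2, -4.2, 3.8]
finger_gap: 0.148
```

Request:
servo_tool(deltas=[-1, 0, -0.33, -0.17, 0, -1, 0, -0.33, -0.17, 0, -1, 0, -0.36, -0.11, 0, -1, 0, -0.36, -0.1, 0, -1, 0, -0.37, -0.03, 0, -1, 0, -0.37, -0.04, 0, -1, 0, -0.37, 0.04, 0, -1, 0, -0.37, 0.04, 0])

```text
t: 78.12
eef_pos: [565.6, -245.2, 241.6]
eef_rot: [-0.004, -0.688, 0.726, 0.004]
wrist_force: [-5.1, -1.4, 1.2]
finger_gap: 0.144
```

Request:
servo_tool(deltas=[-1, 0, -0.36, 0.11, 0, -1, 0, -0.36, 0.11, 0, -1, 0, -0.33, 0.18, 0, -1, 0, -0.32, 0.18, 0, -1, 0, 0, 0, 0, -1, 0, 0, 0, 0])

```text
t: 78.88
eef_pos: [610.5, -247.1, 224.3]
eef_rot: [0.0, -0.688, 0.725, 0.001]
wrist_force: [-0.4, -3.0, -3.3]
finger_gap: 0.144
```

```bash
python3 st.py; python3 ang.py
```

```text
t 78.875 own 64.9 -6.7 224.3 yaw -93.0 gap 13.4 F [-0.4 -3.  -3.3] T [-0.44  0.41  0.13]
top ch [(-116, np.float64(3.9)), (-60, np.float64(0.1)), (-175, np.float64(4.7)), (-2, np.float64(-2.4)), (124, np.float64(4.4)), (62, np.float64(1.9))] mean 2.1 mark [np.float64(-1.7)]
side ch [(-178, np.float64(2.2)), (57, np.float64(-3.3)), (120, np.float64(-0.1)), (-59, np.float64(1.4)), (1, np.float64(1.1)), (-117, np.float64(2.8))] mean 0.7 mark [np.float64(2.6)]
```

Request:
servo_tool(deltas=[-0.1, 0, 0, 0, 0, -0.1, 0, 0, 0, 0, -0.1, 0, 0, -1, 0, -0.1, 0, 0, -1, 0, -0.1, 0, 0, -1, 0])

```text
t: 79.8
eef_pos: [611.4, -246.3, 317.9]
eef_rot: [0.001, -0.689, 0.725, -0.001]
wrist_force: [0.5, -0.6, -0.5]
finger_gap: 0.452
```

```bash
python3 ang.py; python3 q.py R; python3 - <<'E'
from plan import *
from v import *
plan([([570,-120,300],-50,-0.1),([463.5,123,150],10.3,-0.1)])
view('v8',(190,90,290,240),(200,90,250,200))
E
```

```text
top ch [(123, np.float64(3.2)), (60, np.float64(0.1)), (-118, np.float64(2.4)), (-61, np.float64(-1.2)), (-2, np.float64(-2.2)), (-179, np.float64(0.8))] mean 0.5 mark [np.float64(0.4)]
side ch [(56, np.float64(-3.6)), (-180, np.float64(0.3)), (121, np.float64(0.9)), (-62, np.float64(-1.9)), (2, np.float64(1.7)), (-119, np.float64(0.7))] mean -0.3 mark []
R c 473.5 66.0 yaw -79.4 err 0.21 {'top': np.float64(600.0), 'side': np.float64(550.0)} grip [462.6 123.9]
[-0.1, -0.42, 0.16, 0.05, -0.94, -0.1, -0.43, 0.12, 0.05, -0.94, -0.1, -0.43, 0.09, 0.05, -0.94, -0.1, -0.44, 0.06, 0.05, -0.94, -0.1, -0.44, 0.03, 0.05, -0.94, -0.1, -0.44, -0.01, 0.04, -0.94, -0.1, -0.44, -0.04, 0.05, -0.94, -0.1, -0.44, -0.08, 0.04, -0.93]
[-0.1, -0.43, -0.11, 0.05, -0.94, -0.1, -0.42, -0.14, 0.04, -0.93, -0.1, -0.61, -0.18, 0.36, -0.94, -0.1, -0.59, -0.22, 0.36, -0.94, -0.1, -0.57, -0.27, 0.36, -0.94, -0.1, -0.55, -0.31, 0.36, -0.94, -0.1, -0.53, -0.35, 0.36, -0.94, -0.1, -0.5, -0.39, 0.36, -0.94]
[-0.1, -0.47, -0.42, 0.36, -0.94, -0.1, -0.44, -0.46, 0.35, -0.94, -0.1, -0.4, -0.49, 0.36, -0.94, -0.1, -0.36, -0.52, 0.35, -0.94, -0.1, -0.32, -0.54, 0.36, -0.94, -0.1, -0.28, -0.56, 0.35, -0.94, -0.1, -0.24, -0.59, 0.36, -0.94, -0.1, -0.19, -0.6, 0.35, -0.94]
```

View pics/v8.png

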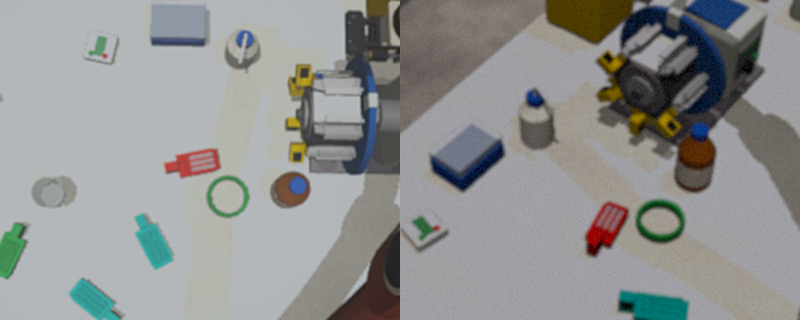

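The four yellow cassettes are in the drum, the stripe is at the top (left crop (372,100)), and the bystanders haven't moved. Red is next.

Request:
servo_tool(deltas=[-0.1, -0.42, 0.16, 0.05, -0.94, -0.1, -0.43, 0.12, 0.05, -0.94, -0.1, -0.43, 0.09, 0.05, -0.94, -0.1, -0.44, 0.06, 0.05, -0.94, -0.1, -0.44, 0.03, 0.05, -0.94, -0.1, -0.44, -0.01, 0.04, -0.94, -0.1, -0.44, -0.04, 0.05, -0.94, -0.1, -0.44, -0.08, 0.04, -0.93])

```text
t: 81.3
eef_pos: [578.2, -145.3, 303.6]
eef_rot: [0.0, 0.873, -0.488, -0.0]
wrist_force: [0.2, -0.7, -1.8]
finger_gap: 0.45
```

Request:
servo_tool(deltas=[-0.1, -0.43, -0.11, 0.05, -0.94, -0.1, -0.42, -0.14, 0.04, -0.93, -0.1, -0.61, -0.18, 0.36, -0.94, -0.1, -0.59, -0.22, 0.36, -0.94, -0.1, -0.57, -0.27, 0.36, -0.94, -0.1, -0.55, -0.31, 0.36, -0.94, -0.1, -0.53, -0.35, 0.36, -0.94, -0.1, -0.5, -0.39, 0.36, -0.94])

```text
t: 82.3
eef_pos: [524.7, -15.4, 236.0]
eef_rot: [-0.0, 0.978, -0.208, -0.0]
wrist_force: [0.3, -0.3, 0.5]
finger_gap: 0.451
```

Request:
servo_tool(deltas=[-0.1, -0.47, -0.42, 0.36, -0.94, -0.1, -0.44, -0.46, 0.35, -0.94, -0.1, -0.4, -0.49, 0.36, -0.94, -0.1, -0.36, -0.52, 0.35, -0.94, -0.1, -0.32, -0.54, 0.36, -0.94, -0.1, -0.28, -0.56, 0.35, -0.94, -0.1, -0.24, -0.59, 0.36, -0.94, -0.1, -0.19, -0.6, 0.35, -0.94])

```text
t: 83.3
eef_pos: [463.5, 124.0, 150.8]
eef_rot: [-0.0, 0.996, 0.092, -0.0]
wrist_force: [0.4, 0.1, -0.0]
finger_gap: 0.454
```

```bash
python3 - <<'E'
from h import *
from plan import *
manip.capture('side'); print(now()[1:],pp('control_c','side',5))
plan([([463,123,15],10.4,-0.1,25),(6,0,-1)])
E
```

```text
(array([461.46379937, 126.61324592, 149.98129684]), np.float64(10.929218459392535)) [([474.0, 68.0, 7.0], 0.83), ([193.0, 299.0, 9.0], 0.77), ([778.0, 101.0, 2.0], 0.69), ([298.0, 161.0, 6.0], 0.63), ([280.0, 478.0, 6.0], 0.61)]
[-0.1, 0, 0.01, 0.75, 0.01, -0.1, 0, 0.01, 0.75, 0.01, -0.1, 0, 0.01, 0.75, 0.01, -0.1, 0, 0.02, 0.76, 0.01, -0.1, 0.01, 0.01, 0.75, 0.01, -0.1, 0, 0.02, 0.76, 0.01, -1, 0, 0, 0, 0, -1, 0, 0, 0, 0]
[-1, 0, 0, 0, 0, -1, 0, 0, 0, 0, -1, 0, 0, 0, 0, -1, 0, 0, 0, 0]
```

Request:
servo_tool(deltas=[-0.1, 0, 0, 0.75, 0, -0.1, 0, 0, 0.75, 0, -0.1, 0, 0, 0.75, 0, -0.1, 0, 0, 0.76, 0, -0.1, 0, 0, 0.75, 0, -0.1, 0, 0, 0.76, 0, -1, 0, 0, 0, 0, -1, 0, 0, 0, 0])

```text
t: 84.4
eef_pos: [464.7, 123.0, 16.5]
eef_rot: [-0.0, 0.996, 0.09, 0.001]
wrist_force: [0.8, 0.7, -0.4]
finger_gap: 0.286
```

Request:
servo_tool(deltas=[-1, 0, 0, 0, 0, -1, 0, 0, 0, 0, -1, 0, 0, 0, 0, -1, 0, 0, 0, 0])

```text
t: 84.9
eef_pos: [464.9, 123.0, 16.8]
eef_rot: [-0.0, 0.996, 0.09, 0.001]
wrist_force: [0.1, -0.8, 5.5]
finger_gap: 0.214
```

Request:
servo_tool(deltas=[-1, 0, 0, -0.5, 0, -1, 0, 0, -1, 0, -1, 0, 0, -1, 0, -1, 0, 0, -1, 0, -1, 0, 0, -1, 0, -1, 0, 0, -1, 0, -1, 0, 0, -1, 0])

```text
t: 85.78
eef_pos: [463.1, 122.6, 212.2]
eef_rot: [0.0, 0.996, 0.09, -0.0]
wrist_force: [-0.1, 0.2, -1.9]
finger_gap: 0.212
```

```bash
python3 st.py; python3 - <<'E'
from plan import *
e,b=plan([(own(0,235,240),-3,-1)]); plan([(own(0,215,218),-3,-1,20)],e,b)
E
```

```text
t 85.775 own -101.6 354.8 212.2 yaw 10.3 gap 19.8 F [-0.1  0.2 -1.9] T [-0.01 -0.14  0.01]
[-1, 0.4, 0.78, -0.15, 0.48, -1, 0.42, 0.76, -0.16, 0.49, -1, 0.46, 0.74, -0.15, 0.48, -1, 0.48, 0.73, -0.16, 0.49, -1, 0.51, 0.71, -0.15, 0.48, -1, 0.54, 0.69, -0.16, 0.49]
[-1, -0, 0.33, 0.37, -0, -1, -0, 0.33, 0.37, -0]
```

Request:
servo_tool(deltas=[-1, 0.4, 0.78, -0.15, 0.48, -1, 0.42, 0.76, -0.16, 0.49, -1, 0.46, 0.74, -0.15, 0.48, -1, 0.48, 0.73, -0.16, 0.49, -1, 0.51, 0.71, -0.15, 0.48, -1, 0.54, 0.69, -0.16, 0.49])

```text
t: 86.52
eef_pos: [559.5, -5.7, 237.1]
eef_rot: [0.0, 1.0, -0.029, -0.002]
wrist_force: [1.2, -0.1, -1.6]
finger_gap: 0.212
```

Request:
servo_tool(deltas=[-1, 0, 0.33, 0.36, 0, -1, 0, 0.33, 0.35, 0, -1, 0, 0, 0, 0, -1, 0, 0, 0, 0])

```text
t: 87.02
eef_pos: [557.7, -21.1, 217.4]
eef_rot: [-0.0, 1.0, -0.026, -0.0]
wrist_force: [0.1, -0.1, -0.2]
finger_gap: 0.214
```

```bash
python3 st.py; python3 ang.py
```

```text
t 87.025 own 0.4 216.2 217.4 yaw -2.9 gap 19.9 F [ 0.1 -0.1 -0.2] T [ 0.   -0.14  0.02]
top ch [(59, np.float64(-0.8)), (-3, np.float64(-2.9))] mean -1.8 mark [np.float64(0.1)]
side ch [(57, np.float64(-3.4)), (-62, np.float64(-2.2)), (2, np.float64(2.1)), (-118, np.float64(2.1)), (-178, np.float64(2.0)), (119, np.float64(-1.3))] mean -0.1 mark [np.float64(0.2)]
```

Request:
servo_tool(deltas=[-1, 0, 0.5, -0.02, 0, -1, 0, 0.5, 0, 0, -1, 0, 0.4, 0, 0, -1, 0, 0.4, 0, 0, -1, 0, 0.4, 0, 0, -1, 0, 0, 0, 0])

```text
t: 88.08
eef_pos: [554.5, -89.6, 217.9]
eef_rot: [0.0, 1.0, -0.028, -0.0]
wrist_force: [0.5, 0.8, -1.6]
finger_gap: 0.213
```

```bash
python3 st.py
```

```text
t 88.075 own 0.8 147.7 217.9 yaw -3.2 gap 19.8 F [ 0.5  0.8 -1.6] T [ 0.03 -0.06 -0.03]
```

Request:
servo_tool(deltas=[-1, 0, 0.4, 0, 0, -1, 0, 0.4, 0, 0, -1, 0, 0.3, 0, 0, -1, 0, 0.2, 0, 0, -1, 0, 0.1, 0, 0, -1, 0, 0.1, 0, 0, -1, 0, 0, 0, 0])

```text
t: 88.95
eef_pos: [552.3, -132.9, 218.1]
eef_rot: [-0.0, 1.0, -0.026, 0.0]
wrist_force: [0.2, 0.6, -1.0]
finger_gap: 0.211
```

Request:
servo_tool(deltas=[-1, 0, 0.1, 0, 0, -1, 0, 0.1, 0, 0, -1, 0, 0, 0, 0])

```text
t: 89.32
eef_pos: [552.1, -135.0, 218.6]
eef_rot: [-0.003, 1.0, -0.025, 0.0]
wrist_force: [-1.5, 5.5, 1.1]
finger_gap: 0.213
```

```bash
python3 st.py
```

```text
t 89.325 own 0.7 102.1 218.6 yaw -2.9 gap 19.8 F [-1.5  5.5  1.1] T [1.17 0.09 0.01]
```

Home. I'll push once more, release, raise, retreat clear of the views, and check.

Request:
servo_tool(deltas=[-1, 0, 0.1, 0, 0, -1, 0, 0.1, 0, 0, -1, 0, 0, 0, 0, -1, 0, -0.2, 0, 0, -0.2, 0, 0, 0, 0, -0.2, 0, 0, 0, 0, -0.2, 0, 0, 0, 0])

```text
t: 90.2
eef_pos: [552.0, -140.2, 218.1]
eef_rot: [0.0, 1.0, -0.027, 0.0]
wrist_force: [-0.7, -0.5, -1.2]
finger_gap: 0.393
```

Request:
servo_tool(deltas=[-0.2, 0, 0, -0.8, 0, -0.2, 0, 0, -1, 0, -0.2, 0, 0, -1, 0, -0.2, 0, -1, 0, 0, -0.2, 0, -1, 0, 0, -0.2, 0, -1, 0, 0, -0.2, 0, -1, 0, 0, -0.2, 0, -1, 0, 0])

```text
t: 91.2
eef_pos: [560.1, 11.1, 302.1]
eef_rot: [0.0, 1.0, -0.027, 0.0]
wrist_force: [1.1, -0.2, 0.1]
finger_gap: 0.398
```

Request:
servo_tool(deltas=[-0.2, 0, -1, 0, 0, -0.2, 0, -1, 0, 0, -0.2, 0, -1, 0, 0, -0.2, 0, -1, 0, 0, -0.2, 0, -1, 0, 0, -0.2, 0, -1, 0, 0, -0.2, 0, -1, 0, 0, -0.2, 0, 0, 0, 0])

```text
t: 92.2
eef_pos: [570.3, 223.1, 302.1]
eef_rot: [-0.001, 1.0, -0.024, -0.0]
wrist_force: [0.6, 0.2, -0.1]
finger_gap: 0.401
```

```bash
python3 st.py; python3 ang.py; python3 - <<'E'
from v import *
from plan import AX,YAW
view('v9',(390,110,120,110),(310,60,120,110))
a=np.radians(YAW)
for c in('top','side'):
  for n in('control_c','sample1_c','sample2_c'):
    for d in manip.pinpoint(n,c):
        P=np.array(d['at'])
        if P[1]<-100: print(c,n,'own y',round((P[:2]-AX)@[-np.sin(a),np.cos(a)],1),P.round(),round(d['conf'],2))
E
```

```text
t 92.2 own 0.2 460.7 302.1 yaw -2.8 gap 37.3 F [ 0.6  0.2 -0.1] T [-0.13 -0.08  0.01]
top ch [(59, np.float64(-0.7)), (-2, np.float64(-2.0)), (122, np.float64(1.9)), (-117, np.float64(3.4)), (-63, np.float64(-2.6)), (-180, np.float64(0.2))] mean 0.0 mark [np.float64(-2.2)]
side ch [(-59, np.float64(1.2)), (-118, np.float64(2.1)), (180, np.float64(-0.2)), (3, np.float64(2.7)), (57, np.float64(-2.7)), (120, np.float64(0.4))] mean 0.6 mark [np.float64(0.4)]
top sample1_c own y 45.4 [ 604. -195.  168.] 0.56
side control_c own y 46.6 [ 547. -190.  207.] 0.6
side sample1_c own y 45.3 [ 604. -195.  169.] 0.6
side sample2_c own y 41.8 [ 490. -192.  102.] 0.62
side sample2_c own y 43.7 [ 601. -196.  102.] 0.54
```

View pics/v9.png

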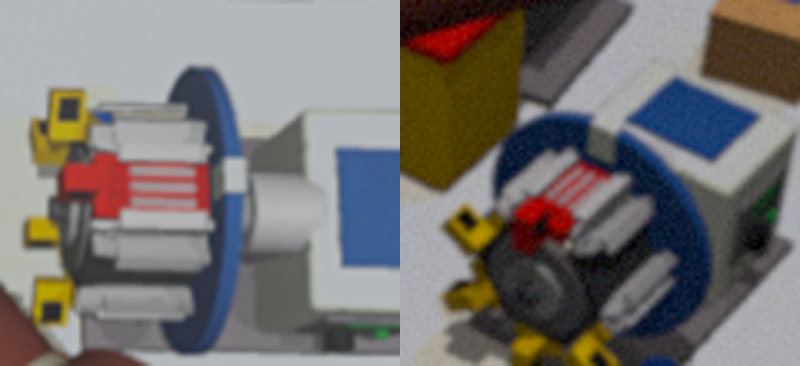

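```bash
python3 - <<'E'
from h import *
from plan import own
im=cv2.imread('pics/v9t.png').astype(int)
sub=im[135:195,452:468]; w=(sub.min(2)>sub.max(2)-25)&(sub.min(2)>150)
for th in(-5,0,5):
    t=np.radians(th); print(th,pix([own(120*np.sin(t),-7,140+120*np.cos(t))],'top')[0].round(1))
for u in range(458,464): print(u,''.join('B' if im[v,u,0]>im[v,u,2]+25 else '.' for v in range(150,180)))
E
```

```text
-5 [460.2 166.2]
0 [460.1 162.1]
5 [460.  158.1]
458 BBBBBBBB..........BBBBBBBBBBBB
459 BBBBBBBB..........BBBBBBBBBBBB
460 BBBBBBBB..........BBBBBBBBBBBB
461 BBBBBBBB..........BBBBBBBBBBBB
462 ...BBBB...........BBBBBBBBBBBB
463 ..................BB..B.......
```

```bash
python3 -c "
from rig import manip
print(manip.sign_off())"
```

```text
the job is handed in; nothing more can be done
None
```

I loaded all four yellow cassettes into the dark grey channels (ch4, ch3, ch2, ch1, in that order). The red control cassette then went into the white channel, and I handed the job in at about 92 s.

- **Fit:** I pushed each cassette until the arm stopped moving and the push force rose. In the last pictures all five grips stand at about the same depth. The network put the four slab centres it placed 42–47 mm from the disc, against 45 mm when fully home. It did not place the fifth, a yellow one.
- **Stripe:** in the top picture the stripe is centred within about 0.5° of the very top. The network's mark readings were -2.2° (top camera) and +0.4° (side camera). The average over the channels was 0.0° (top) and +0.6° (side).
- **Bench:** I saw nothing else disturbed in the view taken before the red cassette was loaded. The last view covered only the drum. I noticed no cassette being knocked aside.
- **Disagreement:** an early fit of the disc's edge gave the axle about 5 mm further from the robot and about 3° less yaw. I went with the motor box and channel readings, and every insertion was nearly free of force until the end stop.

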